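# Clear and rewind the clockwork pick buffer station

### The job

Get the pick-making corner ready for the next batch: with the wooden scraper block, sweep every loose brass slug off the steel plate into its catch tray, and stand the block back on its cork pad, flat on its foot and lined up so that it does not stick out over the edge. Then turn the selector knob of the clockwork buffer back to stop, its first mark, as far counter-clockwise as it goes; wind the buffer by its wing key, clockwise, until it is fully wound; and last turn the selector to run, the one long bar mark. Leave everything else where it stands.

Things in the scene. Friction and masses are not known exactly. Their poses are not given: they have to be found in the camera images.
- board: Fixed wooden sweeping board, 160 (x) by 270 (y) mm, origin under its centre. Its steel plate (x -75 to 75, y -120 to 60 mm) lies 30 mm up; 5 mm thick rims stand 10 mm above it at both x sides and the -y end. Its +y end is open and drops into the catch tray: inner x -75 to 75, y 60 to 140 mm, floor at 4 mm, walls 30 mm high.
- plate_top (a point): Centre of the steel plate's top face (board frame 0, -30, 30 mm); axes as the board's.
- tray_floor (a point): Centre of the catch tray's inner floor (board frame 0, 100, 4 mm).
- scraper: Loose pale wooden scraper block, 160 g: a foot 90 (x) by 50 (y) by 18 mm high, and on it a centred grip rib 70 (x) by 20 (y) mm that goes up to 50 mm. Origin: centre of its underside, z up. The foot's long faces (along x) do the sweeping. At the start it stands on its cork pad.
- pad: Fixed flat cork pad, 130 (x) by 84 (y) by 4 mm thick, the resting place of the scraper block (long sides alike). Origin: centre of its underside.
- buffer: Fixed clockwork pick buffer: aluminium case 130 (x) by 200 (y) mm, top face 55 mm up; on it a winding key (x -20, y 55 mm), a selector knob (x -20, y -55 mm), a low cork buffing wheel (x 30, y 0, 60 mm across, 12 mm high) and a 20 mm high guard at the +x edge. Origin under its centre on the cabinet top.
- key_grip (a point): On the winding key's vertical axis at grip height, 32 mm above the case's top. Steel wing key, wings 40 mm long, 9 mm thick, from 18 to 42 mm above the case's top. The x axis runs along the wings towards the white pointer on the key's collar and turns with the key.
- key (a joint): Key angle in rad, 0 (run down) to 8.8 (fully wound, a firm stop, 1.4 turns); grows clockwise seen from above; stays where it is left. Spring, up to 0.12 N m. At 0 the white pointer points along the buffer's +x to a short black mark; at 8.8, one turn and 144 degrees on, to a long black bar mark. Starts below 1.3.
- selector_grip (a point): On the selector knob's vertical axis at grip height, 29 mm above the case's top. Black bar grip 38 mm long, 12 mm thick, from 6 to 38 mm above the case's top, on a 40 mm disc. The x axis runs along the bar towards its white pointer and turns with the knob.
- selector (a joint): Selector angle in rad, 0 to 2.4, grows clockwise seen from above, stays where it is left (0.05 N m). Five marks: 0 (stop, the end of travel), 0.6, 1.2, 1.8 and 2.4; the run mark at 1.8 is the only long bar, the others are short. At value v the pointer stands at 1.2 - v rad from the buffer's +x (counter-clockwise positive).
- slug0: Loose brass slug, 14 by 14 mm square, 6 mm thick, 11 g, origin at its centre; lies flat on the steel plate at the start, or is absent.
- slug1: Loose brass slug, 16 mm round, 6 mm thick, 11 g, origin at its centre; lies flat on the steel plate at the start, or is absent.
- slug2: Loose brass slug, 18 (x) by 10 (y) mm oblong, 6 mm thick, 11 g, origin at its centre; lies flat on the steel plate at the start, or is absent.
- slug3: Loose brass slug, 16 mm round, 6 mm thick, 11 g, origin at its centre; lies flat on the steel plate at the start, or is absent.
- slug4: Loose brass slug, 18 (x) by 10 (y) mm oblong, 6 mm thick, 11 g, origin at its centre; lies flat on the steel plate at the start, or is absent.
- slug5: Loose brass slug, 14 by 14 mm square, 6 mm thick, 11 g, origin at its centre; lies flat on the steel plate at the start, or is absent.
- power_brick: Bystander to be left alone: black power brick, 90 by 160 by 34 mm. Origin: centre of its underside.
- octave_pedal: Bystander to be left alone: purple octave pedal, 120 by 66 by 52 mm. Origin: centre of its underside.
- pick_rack: Bystander to be left alone: wooden pick rack with six slots, 60 by 150 by 41 mm. Origin: centre of its underside.
- slide: Bystander to be left alone: chrome tube 27 mm across, 60 mm high, upright. Origin: centre of its underside.
- tin: Bystander to be left alone: round steel tin with lid, 64 mm across, 42 mm high. Origin: centre of its underside.
Mind the look-alikes: they are no part of the job. Several things look just like the scraper: the one meant starts farthest to the robot's right.

How it is judged:
On the way, in this order (a step that is already met when the one before it is completed fails the run):
1. the scraper block is brought down onto the steel plate (x of scraper in the frame of board between -0.075 and 0.075 m and y of scraper in the frame of board between -0.12 and 0.075 m and z of scraper in the frame of board below 0.036 m), for 0.1 s.
2. every slug lies in the catch tray (x of slug0 in the frame of board between -0.075 and 0.075 m and y of slug0 in the frame of board between 0.06 and 0.14 m and z of each of slug0, slug1, slug2, slug3, slug4, slug5 in the frame of board below 0.026 m and x of slug1 in the frame of board between -0.075 and 0.075 m and y of slug1 in the frame of board between 0.06 and 0.14 m and x of slug2 in the frame of board between -0.075 and 0.075 m and y of slug2 in the frame of board between 0.06 and 0.14 m and x of slug3 in the frame of board between -0.075 and 0.075 m and y of slug3 in the frame of board between 0.06 and 0.14 m and x of slug4 in the frame of board between -0.075 and 0.075 m and y of slug4 in the frame of board between 0.06 and 0.14 m and x of slug5 in the frame of board between -0.075 and 0.075 m and y of slug5 in the frame of board between 0.06 and 0.14 m), for 0.2 s.
3. the scraper block stands on its cork pad, released (x of scraper in the frame of pad between -0.024 and 0.024 m and y of scraper in the frame of pad between -0.021 and 0.021 m and z of scraper in the frame of pad below 0.008 m and angle between scraper's own z axis and vertical below 0.1 rad and angle between the x axis of scraper and the x axis of pad, either way round below 0.5 rad and contact force between the fingers and scraper below 0.1 N), for 0.2 s.
4. the selector is turned back to the stop mark (below 0.2 rad) (value of joint selector below 0.2 rad), for 0.2 s.
5. the key is fully wound (above 8.5 rad) with the selector still at stop (value of joint key above 8.5 rad and value of joint selector below 0.2 rad), for 0.2 s.
6. the selector points at the long bar mark (1.8 rad, within 0.18) (value of joint selector between 1.62 and 1.98 rad), for 0.2 s.
At the end, for the whole second after the job is handed in: Every slug is in the catch tray; the scraper block stands upright and at rest on its cork pad (centre within 24 mm along and 21 mm across, turned less than 0.5 rad); the key is wound above 8.5 rad; the selector is at 1.8 rad within 0.18 (all of step 2 and all of step 6 and x of scraper in the frame of pad between -0.024 and 0.024 m and y of scraper in the frame of pad between -0.021 and 0.021 m and z of scraper in the frame of pad below 0.008 m and angle between scraper's own z axis and vertical below 0.1 rad and angle between the x axis of scraper and the x axis of pad, either way round below 0.5 rad and value of joint key above 8.5 rad and linear speed of scraper below 0.02 m/s); the robot touches nothing.
It fails at once if a bystander is moved by more than 3 cm or tipped (distance of any of power_brick, octave_pedal, pick_rack, slide, tin from where it was at the start of the episode above 0.03 m or angle between any of power_brick, octave_pedal, pick_rack, slide, tin's own z axis and vertical above 0.5 rad).
Of slug0, slug1, slug2, slug3, slug4, slug5 only 3 to 6 are there at a start; the rules pass over those that are not, and their reading is None.
At some moment in a run one of scraper may be knocked a few centimetres aside while the robot is not near it.
Once in a run the grip may slacken for a moment while it holds something.
It also fails if it takes over 210 s, if anything falls off the work surface, if the arm or the gripper's body presses on something with over 40 N, if the wrist force passes 120 N, or if a joint passes its speed limit or range.

### The arm

A 6-joint arm with a two-finger parallel gripper is mounted at the origin on the work surface. World frame = base frame: x ahead of the robot, y to its left, z up, the work surface at z = 0. Lengths are in m, angles in rad, forces in N, time in s.
With the tool pointing down it reaches from about 0.3 to 0.775 m from the base axis. Payload 14.6 kg.
Tool frame: the origin (TCP) lies on the centre line of the jaws, within the pads' length; the fingertips stand 19 mm ahead of it and the grasp point (between the pads) is the TCP (ctrl.tip_reach is the distance from the TCP to the fingertips, in m); x points along the fingers, y is the direction in which the jaws open and shut, and the axes are right-handed (so a half turn about x gives the same grasp; the last joint's range is limited). The gripper opens to 94 mm and grips with 3 to 60 N. Pads are 16 mm wide; open, the fingers measure 119 mm over their backs; the gripper's body (75 mm by 177 mm) begins 78 mm behind the grasp point.
Start: joints at [-0.067, 0.3, 1.521, -0, 1.321, -0.067], TCP at [0.55, -0, 0.224] pointing down, gripper open.
Joint ranges: [-3.03, 3.03], [-0.79, 2.21], [0.23, 2.52], [-1.04, 4.18], [0, 3.07], [-2.55, 2.55]. Speed limits (rad/s): [2.22, 2.22, 2.57, 3.14, 3.14, 3.14].

### API

Orientations are given as [roll, pitch, yaw] about the fixed x, y, z axes, in that order (R = Rz(yaw) Ry(pitch) Rx(roll)).
In Python, from station import ctrl, optics, models gives the robot as it stands. The module is installed in compiled form; this text tells all that it offers.
- The arm moves only by the tool arm_command, never from a script. Its argument "deltas" is a list of rows, each an object with "translation": the shift along the tool's x, y, z in units of 25 mm (1.0 is 25 mm), a list of three; "turn": the turn, a rotation vector about the tool's x, y, z in units of 5 degrees (1.0 is 5 degrees), a list of three. In form: [{"translation": [x, y, z], "turn": [rx, ry, rz]}, ...]. A call has 1 to 12 rows; each row is the pose to reach, as a shift and turn from the pose commanded when the call began, along the tool's axes at that moment; what a row does not reach only later rows make up. A row lasts 1/12 s, in which the tool goes at most 41.7 mm and 7.16 degrees, less where a joint would pass 70% of its speed; a pose out of reach is approached as far as the arm can. A call with a gripper value outside its range is refused whole. "gripper" is the finger opening in mm, from 0 to 94, set as the call begins (left out, the last holds). The fingers move at their own pace and stop on an object; "force" is the grip in N (left out, the last holds). Time passes only in rows, so rows that repeat a pose let the fingers close. It gives the time, the measured TCP pose, the force and the opening at its end, in the units of the state.
- ctrl.get_obs(): the state, without advancing time (a new reading comes with each control period).
- optics.camera(name): name is "scene" or "side" or "wrist"; returns the picture (400x640x3 uint8, red, green, blue); there is no depth.
- optics.get_calibration(name): a dict with "K" (3x3 intrinsics, pixels), "k1" (the pictures are not rectified: a ray, as slopes to the right and down, at radius r is drawn at 1 + k1 r^2 times it, then the intrinsics apply), "origin" and "orientation" of the camera in the world. Camera axes: x right, y down, z forward; pixel columns grow to the right and rows downward; lengths in m; the calibration is good to about 2 mm. A picture is of the moment at which its call begins: read the wrist's pose just before it. get_calibration takes no time and is no camera call; for the wrist camera it gives the pose at the moment of the call.
- ctrl.hand_in(): hands the job in, once; it reports no verdict.
Trained networks look in the newest picture that a camera, given by its name, has taken for a name from the list of things; names that differ only in an ending like _2 or _b are one class to them, and where a whole thing is asked for, a point or a joint stands for the part that bears it (a point fixed in the world has none). Each returns a list of dicts, best first, with "score" (0 to 1); they miss things now and then, are a little off and sometimes report something else, mostly with a low value. They report only what shows in the picture. A call takes as long as a camera call. They do not tell look-alikes from the thing itself.
- models.look_for(target, camera): "box" ([left, top, right, bottom] in pixels, round what is visible of it).
- models.cut_out(target, camera): "pixels" (400x640 bool, what is visible of it) and "box" ([left, top, right, bottom] in pixels, round what is visible of it).
- models.mark_of(target, camera): "at" ([column, row] in pixels: a listed point, or the origin of a listed thing).
The state is a dict: "time_s": time; "qpos": joint angles; "joint_vel": joint speeds; "tau": joint torques, N m; "ee_pos": TCP position; "eef_rot": TCP orientation; "force": force on the tool from outside, world axes, zero at the start; "moment": the same for the moment, N m; "grip_width": finger opening in m.
Only numpy, scipy, OpenCV 4.12 (cv2) and the standard library are available. Lean on these libraries where they do the work, as an engineer would, in place of code of your own. Each camera call takes 0.05 s, during which the arm holds its last target.

## Working session

There is one attempt and no reset: what is moved stays moved. The work goes in short steps, Python scripts to look and compute and a tool call to move; the robot and the scene stay as the last step left them, time stands still between calls to the robot, and variables do not carry over. Pictures are saved under pics/ and viewed, and the job is handed in when it is done.

Besides the shell and the picture viewer there is one more tool, called after "Call:" as name(argument=value, ...), one argument or row to a line, values as JSON. arm_command: Moves the arm, as the interface text tells. Its arguments: {"type":"object","properties":{"deltas":{"type":"array"},"gripper":{"type":"number"},"force":{"type":"number"}},"required":["deltas"]}

```bash
ls; mkdir -p pics
python3 - <<'E'
from station import ctrl, optics, models
import cv2
print(ctrl.get_obs(), ctrl.tip_reach)
for n in ["scene","side","wrist"]:
    c=optics.get_calibration(n); print(n,c)
    im=optics.camera(n); cv2.imwrite(f"pics/a_{n}.png",im[:,:,::-1])
E
```

```text
pics
{'time_s': 0.0, 'qpos': array([-6.65996137e-02,  3.00438817e-01,  1.52159956e+00, -2.24627617e-05,
        1.32071184e+00, -6.66575639e-02]), 'joint_vel': array([-0.00012744,  0.00181136,  0.00146616, -0.00142377,  0.00050094,
        0.0006343 ]), 'tau': array([-1.53750298e-03, -5.31805658e+01, -3.52735734e+01,  7.07558286e-02,
        2.43994006e-02, -4.79655944e-05]), 'ee_pos': array([5.49747965e-01, 8.60060606e-06, 2.23896214e-01]), 'eef_rot': array([-1.6186601 ,  1.56963856,  3.0937924 ]), 'force': array([-0.23493406, -0.00495713,  0.34601037]), 'moment': array([ 0.0026429 , -0.03698042,  0.0436972 ]), 'grip_width': 0.09402524910284292} 0.019
scene {'K': array([[471.15130716,   0.        , 317.53072212],
       [  0.        , 471.15130716, 199.83308729],
       [  0.        ,   0.        ,   1.        ]]), 'k1': 0.004043081305255183, 'origin': array([1.04514978, 0.7102567 , 1.15685475]), 'orientation': array([-2.48631363,  0.01317005,  2.45544849])}
side {'K': array([[419.18495253,   0.        , 316.41495733],
       [  0.        , 419.18495253, 194.46089898],
       [  0.        ,   0.        ,   1.        ]]), 'k1': 0.017904340878371814, 'origin': array([ 0.16334091, -0.4808275 ,  0.86537704]), 'orientation': array([-2.46865094,  0.00397977, -0.62163266])}
wrist {'K': array([[280.88506495,   0.        , 317.41577803],
       [  0.        , 280.88506495, 197.75148209],
       [  0.        ,   0.        ,   1.        ]]), 'k1': 0.014666544759559188, 'origin': array([0.54922937, 0.07010544, 0.38358096]), 'orientation': array([ 2.89787450e+00,  4.66313547e-04, -1.38242536e-05])}
```

View pics/a_scene.png

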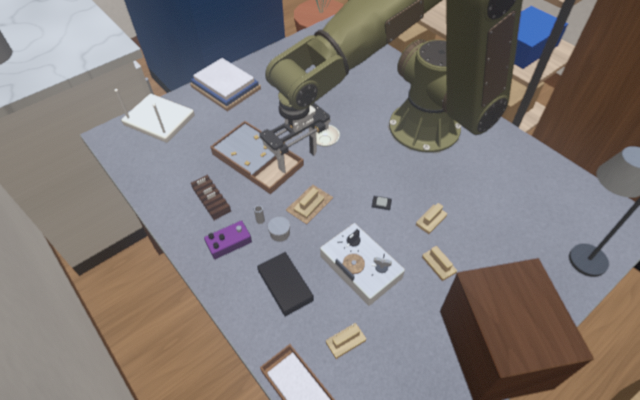

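View pics/a_side.png

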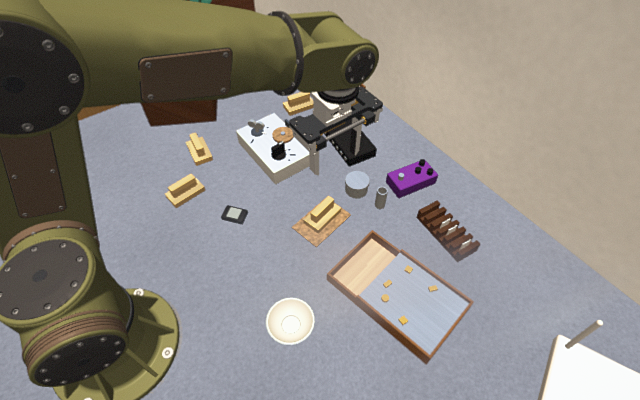

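View pics/a_wrist.png

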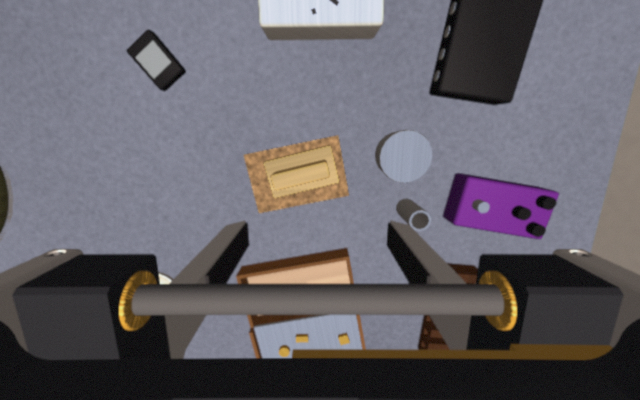

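```bash
cat > h.py <<'E'
import numpy as np, cv2
from scipy.spatial.transform import Rotation as R
from station import ctrl, optics, models
def rot(o): return R.from_euler('xyz',o).as_matrix()
def ray(cal,px):
    K=cal['K'];u=(px[0]-K[0,2])/K[0,0];v=(px[1]-K[1,2])/K[1,1]
    x,y=u,v
    for _ in range(10):
        s=1+cal['k1']*(x*x+y*y); x,y=u/s,v/s
    d=rot(cal['orientation'])@np.array([x,y,1.]); return np.array(cal['origin']),d
def onz(cal,px,z):
    o,d=ray(cal,px); return o+d*(z-o[2])/d[2]
def proj(cal,P):
    P=np.atleast_2d(P); c=(P-cal['origin'])@rot(cal['orientation']); x=c[:,0]/c[:,2];y=c[:,1]/c[:,2]
    s=1+cal['k1']*(x*x+y*y); K=cal['K']
    return np.stack([K[0,0]*x*s+K[0,2],K[1,1]*y*s+K[1,2]],1)
def crop(im,box,scale,name):
    l,t,r,b=box; c=im[t:b,l:r,::-1]; cv2.imwrite(name,cv2.resize(c,None,fx=scale,fy=scale,interpolation=cv2.INTER_CUBIC))
E
python3 - <<'E'
from h import *
cals={n:optics.get_calibration(n) for n in ["scene","side","wrist"]}
hs={'plate_top':.03,'tray_floor':.004,'scraper':.0,'pad':0,'buffer':0.0,'key_grip':.087,'selector_grip':.084,'power_brick':0,'octave_pedal':0,'pick_rack':0,'slide':0,'tin':0,'slug0':.033,'slug1':.033,'slug2':.033}
import pickle
for n in ["scene","side","wrist"]:
    im=optics.camera(n); np.save(f"im_{n}.npy",im)
    for t,z in hs.items():
        r=models.mark_of(t,n)
        for d in r[:6]:
            if d['score']>.3: print(n,t,round(d['score'],2),np.round(d['at']),np.round(onz(cals[n],d['at'],z),3)[:2])
pickle.dump(cals,open('cals.pkl','wb'))
im=np.load('im_side.npy'); crop(im,(290,180,490,370),4,'pics/b1.png')
crop(im,(225,80,345,200),5,'pics/b2.png')
im=np.load('im_scene.npy'); crop(im,(300,210,420,310),6,'pics/b3.png')
print(ctrl.get_obs()['time_s'])
E
```

```text
scene plate_top 0.84 [250. 146.] [ 0.536 -0.288]
scene tray_floor 0.89 [278. 174.] [ 0.525 -0.149]
scene scraper 0.89 [312. 207.] [0.526 0.023]
scene scraper 0.82 [428. 220.] [0.287 0.283]
scene scraper 0.82 [343. 341.] [0.727 0.4  ]
scene scraper 0.71 [437. 264.] [0.382 0.402]
scene pad 0.68 [306. 203.] [ 0.528 -0.   ]
scene buffer 0.68 [383. 262.] [0.494 0.301]
scene key_grip 0.67 [380. 263.] [0.543 0.329]
scene selector_grip 0.78 [356. 239.] [0.537 0.234]
scene selector_grip 0.64 [381. 261.] [0.534 0.324]
scene power_brick 0.88 [287. 287.] [0.746 0.191]
scene octave_pedal 0.72 [229. 243.] [ 0.792 -0.029]
scene octave_pedal 0.67 [312. 204.] [0.517 0.013]
scene pick_rack 0.62 [208. 202.] [ 0.758 -0.199]
scene slide 0.72 [257. 219.] [ 0.679 -0.047]
scene tin 0.75 [279. 230.] [0.652 0.027]
scene slug0 0.45 [266. 154.] [ 0.519 -0.222]
scene slug0 0.4 [237. 151.] [ 0.584 -0.294]
scene slug1 0.45 [266. 154.] [ 0.519 -0.222]
scene slug1 0.4 [237. 151.] [ 0.584 -0.294]
scene slug2 0.45 [266. 154.] [ 0.519 -0.222]
scene slug2 0.4 [237. 151.] [ 0.584 -0.294]
side plate_top 0.73 [415. 304.] [
[... 1575 characters left out ...]
.653 0.037]
wrist key_grip 0.56 [301. 338.] [ 0.529 -0.183]
wrist power_brick 0.87 [478.  31.] [0.744 0.184]
wrist octave_pedal 0.86 [492. 201.] [ 0.794 -0.03 ]
wrist slide 0.88 [404. 205.] [ 0.672 -0.036]
wrist slide 0.5 [285. 352.] [ 0.496 -0.284]
wrist tin 0.73 [396. 156.] [0.655 0.033]
wrist slug0 0.56 [304. 336.] [ 0.53  -0.226]
wrist slug0 0.51 [282. 355.] [ 0.496 -0.258]
wrist slug0 0.46 [343. 340.] [ 0.586 -0.231]
wrist slug1 0.56 [304. 336.] [ 0.53  -0.226]
wrist slug1 0.51 [282. 355.] [ 0.496 -0.258]
wrist slug1 0.46 [343. 340.] [ 0.586 -0.231]
wrist slug2 0.56 [304. 336.] [ 0.53  -0.226]
wrist slug2 0.51 [282. 355.] [ 0.496 -0.258]
wrist slug2 0.46 [343. 340.] [ 0.586 -0.231]
2.55
```

View pics/b1.png

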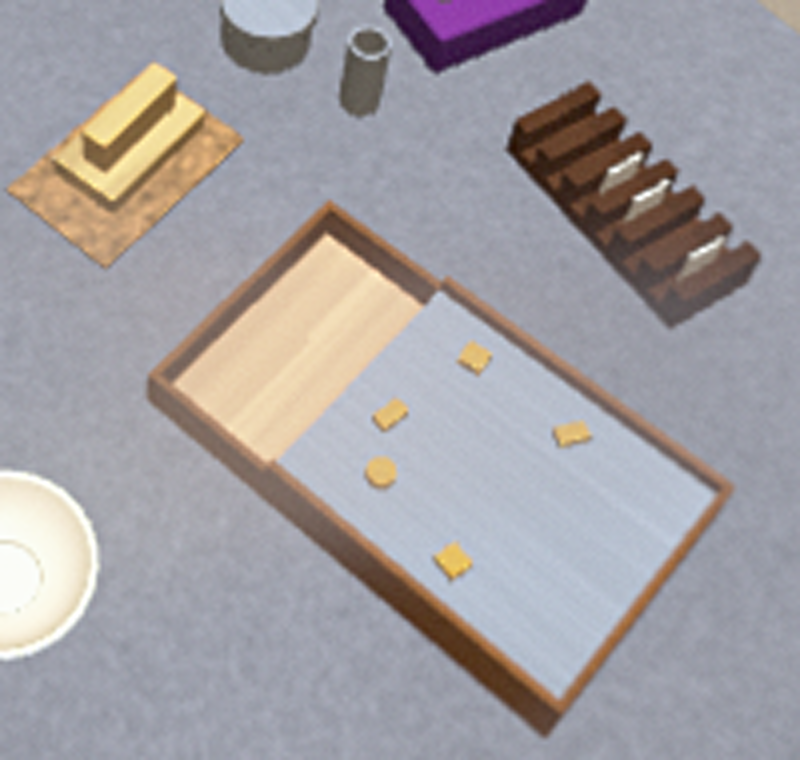

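View pics/b3.png

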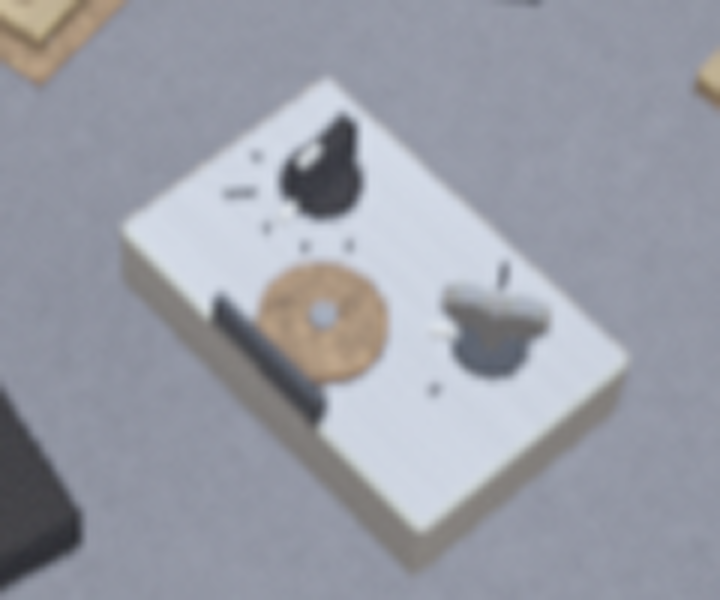

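View pics/b2.png

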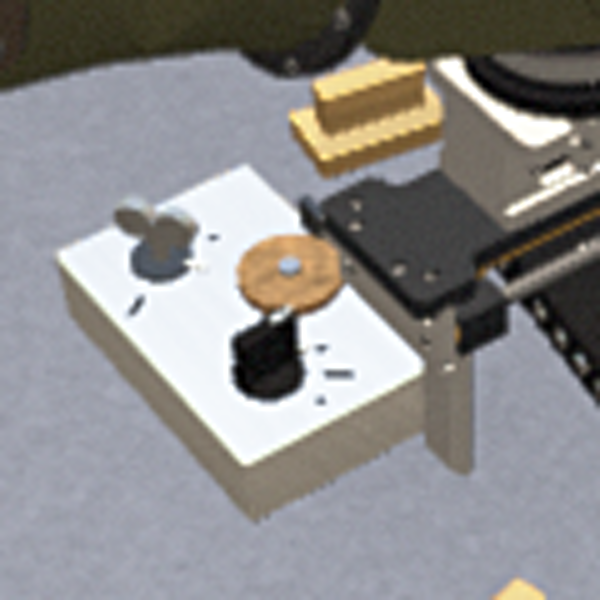

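Run:
```python
from h import *; import pickle
cals=pickle.load(open('cals.pkl','rb'))
def show(n,s,off,pts,z,l):
    out=np.array([onz(cals[n],(p[0]/s+off[0],p[1]/s+off[1]),z)[:2] for p in pts]); print(l,n,np.round(out,4).tolist()); return out
def fit(loc,w,l):
    loc=np.array(loc,float); lc=loc-loc.mean(0); wc=w-w.mean(0)
    a=np.arctan2((lc[:,0]*wc[:,1]-lc[:,1]*wc[:,0]).sum(),(lc*wc).sum()); c,s=np.cos(a),np.sin(a); M=np.array([[c,-s],[s,c]])
    t=w.mean(0)-M@loc.mean(0); print(l,'t',np.round(t,4),'deg',round(np.degrees(a),2),'res',np.round((loc@M.T+t-w)*1000,1).tolist())
s=(290,180)
r=show('side',4,s,[(732,488),(560,705)],.04,'rim')
t=show('side',4,s,[(330,203),(150,380)],.03,'tray')
p=show('side',4,s,[(440,290),(272,462)],.03,'plate')
fit([(80,-125),(-80,-125),(80,145),(-80,145),(75,60),(-75,60)],np.vstack([r,t,p])*1000,'board mm')
w=show('side',4,s,[(8,188),(105,266),(241,139)],.004,'pad')
fit([(-65,42),(-65,-42),(65,-42)],w*1000,'pad')
w=show('side',4,s,[(52,157),(113,197),(205,112)],.022,'scr foot top')
fit([(-45,25),(-45,-25),(45,-25)],w*1000,'scr')
w=show('side',4,s,[(475,357),(572,433),(390,413),(381,472),(453,560)],.036,'slugs')
w=show('scene',6,(300,210),[(325,78),(122,230),(415,530),(630,358)],.055,'buf')
fit([(-65,-100),(65,-100),(65,100),(-65,100)],w*1000,'buf')
w=show('side',5,(225,80),[(60,258),(247,165),(247,465)],.055,'buf')
fit([(-65,100),(65,100),(-65,-100)],w*1000,'buf')
```

```text
rim side [[0.6414, -0.3673], [0.4894, -0.3941]]
tray side [[0.5924, -0.1056], [0.4358, -0.1368]]
plate side [[0.6047, -0.1878], [0.4598, -0.2138]]
board mm t [ 542.2786 -260.4224] deg 10.88 res [[3009.2, -737.4], [-2095.8, -4198.0], [1098.3, 2643.7], [552.3, 3704.0], [-88.4, 492.5], [-2475.6, -1904.7]]
pad side [[0.4514, 0.0309], [0.4674, -0.0498], [0.5916, -0.0241]]
pad t [521.9064   3.7214] deg 11.5 res [[-1563.3, 991.9], [-836.3, -600.3], [2399.6, -391.5]]
scr foot top side [[0.48, 0.0236], [0.4932, -0.0223], [0.5773, -0.0041]]
scr t [529.539   10.5821] deg 13.13 res [[46.3, 1151.1], [-1772.7, -1728.7], [1726.5, 577.6]]
slugs side [[0.5881, -0.2327], [0.5985, -0.2962], [0.5273, -0.2308], [0.5007, -0.2535], [0.4987, -0.3108]]
buf scene [[0.4925, 0.1767], [0.6198, 0.1801], [0.619, 0.3737], [0.4899, 0.3739]]
buf t [555.3188 276.0742] deg 0.58 res [[-1221.8, -1260.8], [1471.3, -3337.0], [351.3, 3042.6], [-600.8, 1555.3]]
buf side [[0.4875, 0.36], [0.6146, 0.3656], [0.4902, 0.167]]
buf t [553.1013 264.6618] deg 1.15 res [[-1353.1, 3318.3], [1466.2, 315.1], [-113.1, -3633.4]]
```

```bash
cat >> h.py <<'E'
def down(yaw):
    # tool x down, tool y (jaw) along world direction yaw
    x=np.array([0,0,-1.]); y=np.array([np.cos(yaw),np.sin(yaw),0]); return np.stack([x,y,np.cross(x,y)],1)
def cur():
    o=ctrl.get_obs(); return o, np.array(o['ee_pos']), rot(o['eef_rot'])
def jawyaw():
    o,p,M=cur(); return np.degrees(np.arctan2(M[1,1],M[0,1]))
def plan(p,yawdeg,label=''):
    """rows to reach p with jaw axis along yaw (deg, chosen mod 180 nearest unless full)"""
    o,p0,M=cur(); best=None
    for k in (0,180):
        T=down(np.radians(yawdeg+k)); rv=R.from_matrix(M.T@T).as_rotvec()
        if best is None or np.linalg.norm(rv)<np.linalg.norm(best): best=rv
    t=M.T@(np.array(p)-p0)/.025
    print(label,'t=',round(o['time_s'],2),'TR',np.round(t,3).tolist(),'TU',np.round(np.degrees(best)/5,3).tolist())
def planfull(p,yawdeg,label=''):
    o,p0,M=cur(); T=down(np.radians(yawdeg)); rv=R.from_matrix(M.T@T).as_rotvec()
    t=M.T@(np.array(p)-p0)/.025
    print(label,'TR',np.round(t,3).tolist(),'TU',np.round(np.degrees(rv)/5,3).tolist())
E
python3 - <<'E'
from h import *
im=np.load('im_wrist.npy'); crop(im,(230,120,370,220),5,'pics/c1.png')
print(np.round(rot(ctrl.get_obs()['eef_rot']),3),jawyaw(), ctrl.get_obs()['qpos'])
plan([.522,.004,.26],90,'scr')
E
```

```text
[[ 0.  1.  0.]
 [-0.  0. -1.]
 [-1.  0.  0.]] 0.004300423696838242 [-6.65539993e-02  2.99868914e-01  1.52098138e+00 -3.03839835e-05
  1.32065357e+00 -6.66215343e-02]
scr t= 2.55 TR [-1.421, -1.12, -0.159] TU [-17.999, 0.001, -0.0]
```

View pics/c1.png

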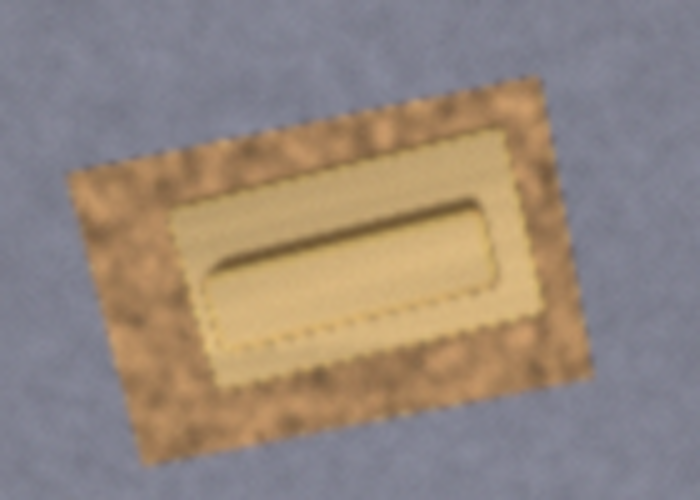

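```bash
cat >> h.py <<'E'
def fit(loc,w,l=''):
    loc=np.array(loc,float); w=np.array(w)*1000; lc=loc-loc.mean(0); wc=w-w.mean(0)
    a=np.arctan2((lc[:,0]*wc[:,1]-lc[:,1]*wc[:,0]).sum(),(lc*wc).sum()); c,s=np.cos(a),np.sin(a); M=np.array([[c,-s],[s,c]])
    t=w.mean(0)-M@loc.mean(0); print(l,'t',np.round(t,1),'deg',round(np.degrees(a),2),'res',np.round(loc@M.T+t-w,1).tolist())
    return t,a
def pts(cal,s,off,P,z):
    return np.array([onz(cal,(p[0]/s+off[0],p[1]/s+off[1]),z)[:2] for p in P])
E
python3 - <<'E'
from h import *; import pickle
c=pickle.load(open('cals.pkl','rb'))['wrist']
fit([(-65,42),(65,42),(65,-42),(-65,-42)],pts(c,5,(230,120),[(70,175),(540,76),(592,376),(148,466)],.004),'pad')
fit([(-45,25),(45,25),(45,-25),(-45,-25)],pts(c,5,(230,120),[(172,208),(500,128),(543,310),(222,388)],.022),'foot')
fit([(35,-10),(-35,-10)],pts(c,5,(230,120),[(497,285),(215,348)],.054),'rib')
E
```

```text
pad t [521.7   7. ] deg 11.64 res [[-1.2, 0.3], [0.6, 0.6], [1.6, -0.4], [-1.0, -0.5]]
foot t [528.8  14.5] deg 13.71 res [[-1.9, 0.1], [1.5, 1.2], [1.6, -0.5], [-1.1, -0.8]]
rib t [527.4  15.6] deg 12.77 res [[0.4, 0.1], [-0.4, -0.1]]
```

Run:
```python
from h import *
planfull([.529,.0125,.15],-76.8)
```

```text
TR [2.979, -0.841, -0.5] TU [15.361, -0.0, -0.001]
```

Call:
arm_command(
  deltas=[
    {"translation":[0.5,-0.4,-0.2],"turn":[1.4,0,0]},
    {"translation":[1,-0.84,-0.5],"turn":[2.8,0,0]},
    {"translation":[1.5,-0.84,-0.5],"turn":[4.2,0,0]},
    {"translation":[2,-0.84,-0.5],"turn":[5.6,0,0]},
    {"translation":[2.5,-0.84,-0.5],"turn":[7,0,0]},
    {"translation":[2.98,-0.84,-0.5],"turn":[8.4,0,0]},
    {"translation":[2.98,-0.84,-0.5],"turn":[9.8,0,0]},
    {"translation":[2.98,-0.84,-0.5],"turn":[11.2,0,0]},
    {"translation":[2.98,-0.84,-0.5],"turn":[12.6,0,0]},
    {"translation":[2.98,-0.84,-0.5],"turn":[14,0,0]},
    {"translation":[2.98,-0.84,-0.5],"turn":[15.36,0,0]},
    {"translation":[2.98,-0.84,-0.5],"turn":[15.36,0,0]},
  ],
  gripper=60,
)

```text
time_s: 3.55
ee_pos: [0.529, 0.0125, 0.15]
eef_rot: [2.581, 1.571, -0.336]
force: [-0.2, -0.5, 0.4]
grip_width: 0.06
```

Run:
```python
from h import *
print(jawyaw(),ctrl.get_obs()['qpos'])
c=optics.get_calibration('wrist'); im=optics.camera('wrist'); cv2.imwrite('pics/d.png',im[:,:,::-1])
q=proj(c,[[.529,.0125,.054],[.522,.0053,.004]]);print(q)
plan([.529,.0125,.038],-76.8)
```

```text
-77.1295910914098 [-4.56010789e-02  3.28161020e-01  1.66607916e+00 -2.19101558e-05
  1.14728564e+00  1.30057324e+00]
[[317.95611089 203.61531049]
 [322.67736964 199.27430597]]
 t= 3.6 TR [4.478, 0.0, 0.0] TU [0.022, -0.0, 0.0]
```

View pics/d.png

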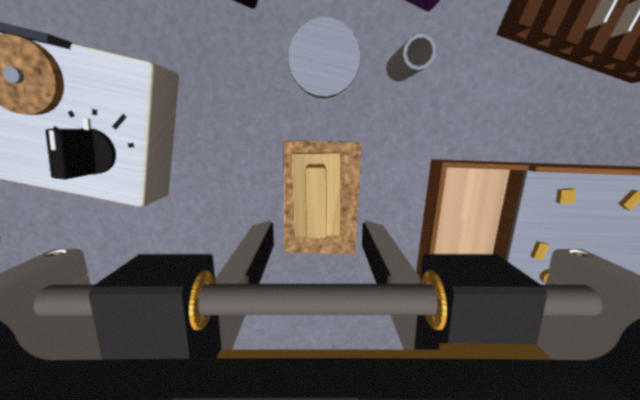

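Call:
arm_command(
  deltas=[
    {"translation":[0.8,0.03,0]},
    {"translation":[1.6,0.03,0]},
    {"translation":[2.4,0.03,0]},
    {"translation":[3.2,0.03,0]},
    {"translation":[3.8,0.03,0]},
    {"translation":[4.16,0.03,0]},
    {"translation":[4.16,0.03,0]},
  ],
)

```text
validation failed for argument at $.de...
```

Call:
arm_command(
  deltas=[
    {"translation":[0,0,0]},
    {"translation":[0,0,0]},
    {"translation":[0,0,0]},
    {"translation":[0,0,0]},
    {"translation":[0,0,0]},
    {"translation":[0,0,0]},
    {"translation":[0,0,0]},
    {"translation":[0,0,0]},
  ],
  gripper=10,
  force=30,
)

```text
validation failed for argument at $.de...
```

Both keys are required in each row.

Call:
arm_command(
  deltas=[
    {"translation":[0.8,0.03,0],"turn":[0,0,0]},
    {"translation":[1.6,0.03,0],"turn":[0,0,0]},
    {"translation":[2.4,0.03,0],"turn":[0,0,0]},
    {"translation":[3.2,0.03,0],"turn":[0,0,0]},
    {"translation":[3.8,0.03,0],"turn":[0,0,0]},
    {"translation":[4.16,0.03,0],"turn":[0,0,0]},
    {"translation":[4.16,0.03,0],"turn":[0,0,0]},
  ],
)

```text
time_s: 4.18
ee_pos: [0.5283, 0.0118, 0.0443]
eef_rot: [-0.273, 1.568, 3.102]
force: [-0.4, 0.2, 0.2]
grip_width: 0.0598
```

Call:
arm_command(
  deltas=[
    {"translation":[0,0,0],"turn":[0,0,0]},
    {"translation":[0,0,0],"turn":[0,0,0]},
    {"translation":[0,0,0],"turn":[0,0,0]},
    {"translation":[0,0,0],"turn":[0,0,0]},
    {"translation":[0,0,0],"turn":[0,0,0]},
    {"translation":[0,0,0],"turn":[0,0,0]},
    {"translation":[0,0,0],"turn":[0,0,0]},
    {"translation":[0,0,0],"turn":[0,0,0]},
  ],
  gripper=10,
  force=40,
)

```text
time_s: 4.85
ee_pos: [0.5293, 0.0118, 0.0462]
eef_rot: [3.058, 1.57, 0.147]
force: [-1.2, -0.8, 3.8]
grip_width: 0.0198
```

Run:
```python
from h import *
print(jawyaw());planfull([.529,.012,.19],-79.1);planfull([.5423,-.23,.19],-79.1)
```

```text
-76.79555624138978
 TR [-5.751, -0.01, 0.007] TU [0.461, -0.004, -0.0]
 TR [-5.751, 9.536, 1.701] TU [0.461, -0.004, -0.0]
```

Call:
arm_command(
  deltas=[
    {"translation":[-1,0,0],"turn":[0,0,0]},
    {"translation":[-2,0,0],"turn":[0,0,0]},
    {"translation":[-3,0,0],"turn":[0,0,0]},
    {"translation":[-4,0.5,0.1],"turn":[0.2,0,0]},
    {"translation":[-5,1.5,0.3],"turn":[0.46,0,0]},
    {"translation":[-5.75,2.8,0.5],"turn":[0.46,0,0]},
    {"translation":[-5.75,4.1,0.75],"turn":[0.46,0,0]},
    {"translation":[-5.75,5.4,1.0],"turn":[0.46,0,0]},
    {"translation":[-5.75,6.7,1.2],"turn":[0.46,0,0]},
    {"translation":[-5.75,8.0,1.5],"turn":[0.46,0,0]},
    {"translation":[-5.75,9.0,1.7],"turn":[0.46,0,0]},
    {"translation":[-5.75,9.5,1.7],"turn":[0.46,0,0]},
  ],
)

```text
time_s: 5.85
ee_pos: [0.5413, -0.232, 0.1892]
eef_rot: [-0.125, 1.57, -3.079]
force: [0.2, 0.0, -2.3]
grip_width: 0.0195
```

Call:
arm_command(
  deltas=[
    {"translation":[0,0,0],"turn":[0,0,0]},
    {"translation":[0,0,0],"turn":[0,0,0]},
    {"translation":[0,0,0],"turn":[0,0,0]},
  ],
)

```text
time_s: 6.1
ee_pos: [0.5421, -0.228, 0.1895]
eef_rot: [-0.962, 1.57, 2.371]
force: [-0.0, 0.7, -1.5]
grip_width: 0.0198
```

Run:
```python
from h import *; import pickle
print(jawyaw(),ctrl.get_obs()['qpos'])
c=optics.get_calibration('wrist'); im=optics.camera('wrist'); cv2.imwrite('pics/e.png',im[:,:,::-1]); pickle.dump((c,im),open('e.pkl','wb'))
```

```text
-79.048653137595 [-4.60489014e-01  4.13665926e-01  1.45037815e+00  2.09212366e-04
  1.27817360e+00  9.19109739e-01]
```

View pics/e.png

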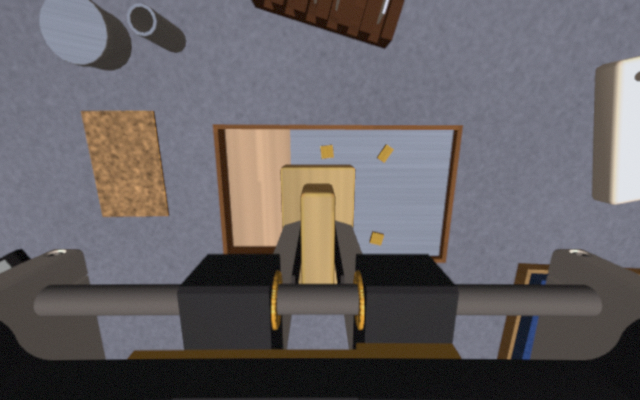

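Run:
```python
from h import *; import pickle
c,im=pickle.load(open('e.pkl','rb')); crop(im,(205,110,475,275),2.96,'pics/e2.png')
```

```text
(no output)
```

View pics/e2.png

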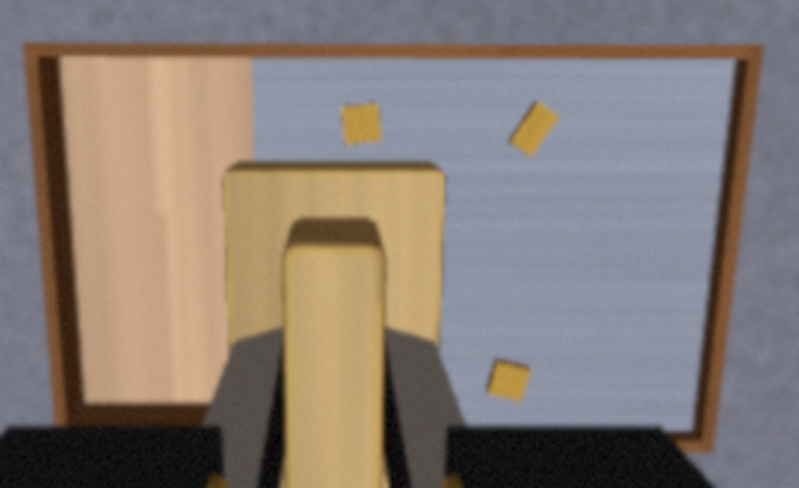

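Run:
```python
from h import *; import pickle
c,im=pickle.load(open('e.pkl','rb')); s=2.96;o=(205,110)
w=np.vstack([pts(c,s,o,[(762,47),(710,451)],.04),pts(c,s,o,[(26,44)],.03),pts(c,s,o,[(251,58),(734,60),(694,432)],.03)])
fit([(80,-125),(-80,-125),(80,145),(75,60),(75,-120),(-75,-120)],w,'board')
ob,p,M=cur(); print(p)
# scraper orientation from held foot top z
z=p[2]-.0422+.018
fit([(45,25),(45,-25)],pts(c,s,o,[(224,168),(444,170)],z),'foot')
print(pts(c,s,o,[(362,124),(534,130),(508,380)],.036))
c2=[(83,111),(153,110),(168,213),(102,217)]
fit([(65,42),(65,-42),(-65,-42),(-65,42)],pts(c,1,(0,0),[(83,111),(154,110),(168,214),(101,217)],.004),'pad')
```

```text
board t [ 539.7 -257.8] deg 10.71 res [[0.6, -0.6], [-0.9, -1.6], [0.0, 1.7], [-0.1, -0.1], [0.2, -0.4], [0.1, 1.1]]
[ 0.54214048 -0.22787338  0.18965296]
foot t [ 541.1 -227.4] deg 10.42 res [[-0.1, 0.6], [0.1, -0.6]]
[[ 0.58676868 -0.22992594]
 [ 0.59674194 -0.29338085]
 [ 0.49799664 -0.30775582]]
pad t [521.6   5.5] deg 10.93 res [[1.4, 2.3], [0.2, -0.2], [-2.8, -0.9], [1.2, -1.2]]
```

```bash
cat >> h.py <<'E'
BT=np.array([.5397,-.2578]); BA=np.radians(10.7)
def bw(x,y):
    c,s=np.cos(BA),np.sin(BA); return BT+np.array([c*x-s*y,s*x+c*y])/1000
def wb(p):
    c,s=np.cos(BA),np.sin(BA); d=(np.array(p[:2])-BT)*1000; return np.array([c*d[0]+s*d[1],-s*d[0]+c*d[1]])
E
python3 - <<'E'
from h import *
planfull([*bw(27,-86),.19],-79.3);planfull([*bw(27,-86),.078],-79.3)
E
```

```text
TR [-0.015, 4.602, -0.74] TU [0.054, 0.002, 0.003]
 TR [4.465, 4.603, -0.741] TU [0.054, 0.002, 0.003]
```

Call:
arm_command(
  deltas=[
    {"translation":[0,0.8,-0.1],"turn":[0.05,0,0]},
    {"translation":[0,1.8,-0.3],"turn":[0.05,0,0]},
    {"translation":[0,2.9,-0.5],"turn":[0.05,0,0]},
    {"translation":[0,3.9,-0.74],"turn":[0.05,0,0]},
    {"translation":[0.2,4.6,-0.74],"turn":[0.05,0,0]},
    {"translation":[1,4.6,-0.74],"turn":[0.05,0,0]},
    {"translation":[2,4.6,-0.74],"turn":[0.05,0,0]},
    {"translation":[3,4.6,-0.74],"turn":[0.05,0,0]},
    {"translation":[3.7,4.6,-0.74],"turn":[0.05,0,0]},
    {"translation":[4.2,4.6,-0.74],"turn":[0.05,0,0]},
    {"translation":[4.45,4.6,-0.74],"turn":[0.05,0,0]},
    {"translation":[4.45,4.6,-0.74],"turn":[0.05,0,0]},
  ],
)

```text
time_s: 7.15
ee_pos: [0.5819, -0.3378, 0.0775]
eef_rot: [-0.781, 1.569, 2.547]
force: [-0.4, 0.2, -1.8]
grip_width: 0.0198
```

Run:
```python
from h import *
print(ctrl.get_obs()['ee_pos'],ctrl.get_obs()['force'],jawyaw())
im=optics.camera('wrist');cv2.imwrite('pics/f.png',im[:,:,::-1])
o,p,M=cur();print(wb(p)); planfull([*bw(27,-86),.0725],-79.3)
```

```text
[ 0.58189408 -0.33776214  0.0775406 ] [-0.40507028  0.24833398 -1.80656928] -79.30406912503591
[ 26.87987929 -86.90041338]
 TR [0.252, -0.036, -0.005] TU [-0.003, -0.001, -0.001]
```

View pics/f.png

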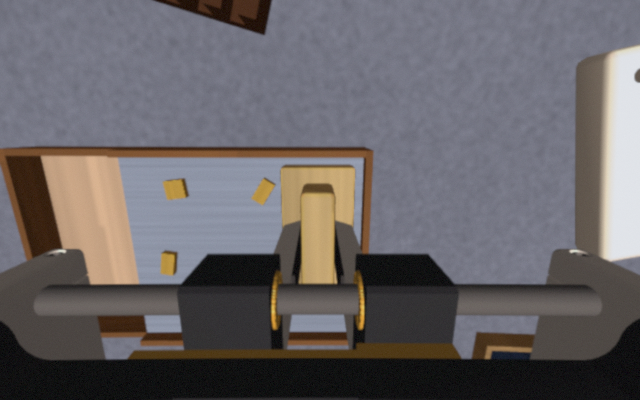

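Call:
arm_command(
  deltas=[
    {"translation":[0.08,0,0],"turn":[0,0,0]},
    {"translation":[0.16,0,0],"turn":[0,0,0]},
    {"translation":[0.22,0,0],"turn":[0,0,0]},
    {"translation":[0.22,0,0],"turn":[0,0,0]},
    {"translation":[0.22,0,0],"turn":[0,0,0]},
  ],
)

```text
time_s: 7.62
ee_pos: [0.5819, -0.3386, 0.0731]
eef_rot: [2.577, 1.571, -0.379]
force: [0.1, -0.8, -1.1]
grip_width: 0.0196
```

Call:
arm_command(
  deltas=[
    {"translation":[0.04,0,0],"turn":[0,0,0]},
    {"translation":[0.04,0,0],"turn":[0,0,0]},
    {"translation":[0.04,0,0],"turn":[0,0,0]},
  ],
)

```text
time_s: 7.87
ee_pos: [0.5821, -0.3388, 0.0723]
eef_rot: [2.349, 1.57, -0.607]
force: [0.9, -0.8, 0.8]
grip_width: 0.0192
```

Call:
arm_command(
  deltas=[
    {"translation":[0,-0.2,0],"turn":[0,0,0]},
    {"translation":[0,-0.5,0],"turn":[0,0,0]},
    {"translation":[0,-0.8,0],"turn":[0,0,0]},
    {"translation":[0,-1.1,0],"turn":[0,0,0]},
    {"translation":[0,-1.4,0],"turn":[0,0,0]},
    {"translation":[0,-1.7,0],"turn":[0,0,0]},
    {"translation":[0,-2.0,0],"turn":[0,0,0]},
    {"translation":[0,-2.3,0],"turn":[0,0,0]},
    {"translation":[0,-2.6,0],"turn":[0,0,0]},
    {"translation":[0,-2.8,0],"turn":[0,0,0]},
    {"translation":[0,-2.8,0],"turn":[0,0,0]},
  ],
)

```text
time_s: 8.78
ee_pos: [0.5689, -0.2683, 0.0722]
eef_rot: [-1.587, 1.57, 1.741]
force: [-1.7, 4.5, 8.0]
grip_width: 0.0197
```

Run:
```python
from h import *
print(ctrl.get_obs()['force'],jawyaw())
im=optics.camera('wrist');cv2.imwrite('pics/g.png',im[:,:,::-1])
o,p,M=cur();print(p,wb(p)); planfull([*bw(27,50),.0725],-79.3)
```

```text
[-1.69084358  4.52126579  8.01519167] -79.30891289364571
[ 0.568942   -0.2684009   0.07224343] [ 26.76532884 -15.84584462]
 TR [-0.007, -2.634, -0.009] TU [-0.004, 0.001, 0.014]
```

View pics/g.png

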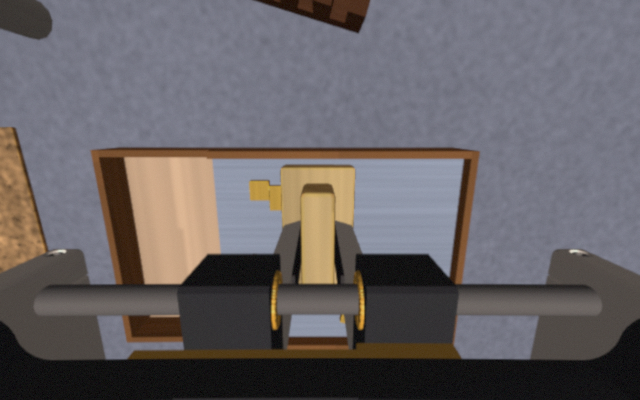

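Call:
arm_command(
  deltas=[
    {"translation":[-0.02,-0.25,0],"turn":[0,0,0]},
    {"translation":[-0.02,-0.5,0],"turn":[0,0,0]},
    {"translation":[-0.02,-0.75,0],"turn":[0,0,0]},
    {"translation":[-0.02,-1.0,0],"turn":[0,0,0]},
    {"translation":[-0.02,-1.25,0],"turn":[0,0,0]},
    {"translation":[-0.02,-1.5,0],"turn":[0,0,0]},
    {"translation":[-0.02,-1.75,0],"turn":[0,0,0]},
    {"translation":[-0.02,-2.0,0],"turn":[0,0,0]},
    {"translation":[-0.02,-2.25,0],"turn":[0,0,0]},
    {"translation":[-0.02,-2.5,0],"turn":[0,0,0]},
    {"translation":[-0.02,-2.7,0],"turn":[0,0,0]},
    {"translation":[-0.02,-2.7,0],"turn":[0,0,0]},
  ],
)

```text
time_s: 9.83
ee_pos: [0.5563, -0.2024, 0.0723]
eef_rot: [-0.842, 1.57, 2.486]
force: [-0.0, 0.2, -1.6]
grip_width: 0.0197
```

Call:
arm_command(
  deltas=[
    {"translation":[-0.3,0,0],"turn":[0,0,0]},
    {"translation":[-0.8,0,0],"turn":[0,0,0]},
    {"translation":[-1.3,0,0],"turn":[0,0,0]},
    {"translation":[-1.6,0,0],"turn":[0,0,0]},
    {"translation":[-1.6,0,0],"turn":[0,0,0]},
    {"translation":[-1.6,0,0],"turn":[0,0,0]},
  ],
)

```text
time_s: 10.33
ee_pos: [0.5567, -0.2037, 0.1132]
eef_rot: [2.537, 1.57, -0.418]
force: [-0.7, 0.0, -1.8]
grip_width: 0.0197
```

Run:
```python
from h import *
print(ctrl.get_obs()['force'],jawyaw())
im=optics.camera('wrist');cv2.imwrite('pics/i.png',im[:,:,::-1])
im=optics.camera('side');crop(im,(290,180,490,370),4,'pics/i2.png')
o,p,M=cur();print(p,wb(p)); planfull([*bw(-27,-86),.11],-79.3);planfull([*bw(-27,-86),.073],-79.3)
```

```text
[-0.74479317  0.04376141 -1.82858262] -79.35839801711086
[ 0.55627938 -0.20342863  0.11204486] [26.38605752 50.34776668]
 TR [0.081, 5.456, 2.13] TU [-0.011, 0.007, 0.004]
 TR [1.561, 5.456, 2.129] TU [-0.011, 0.007, 0.004]
```

View pics/i.png

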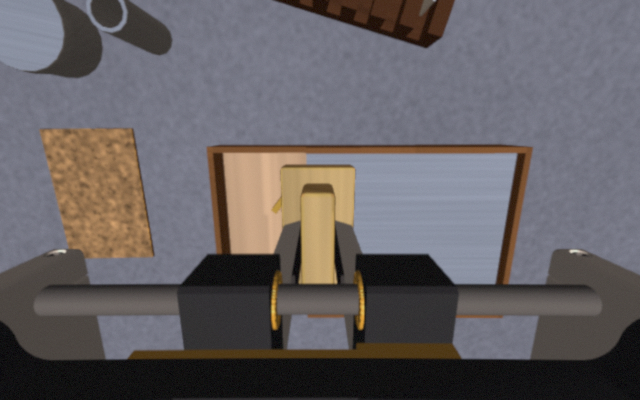

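View pics/i2.png

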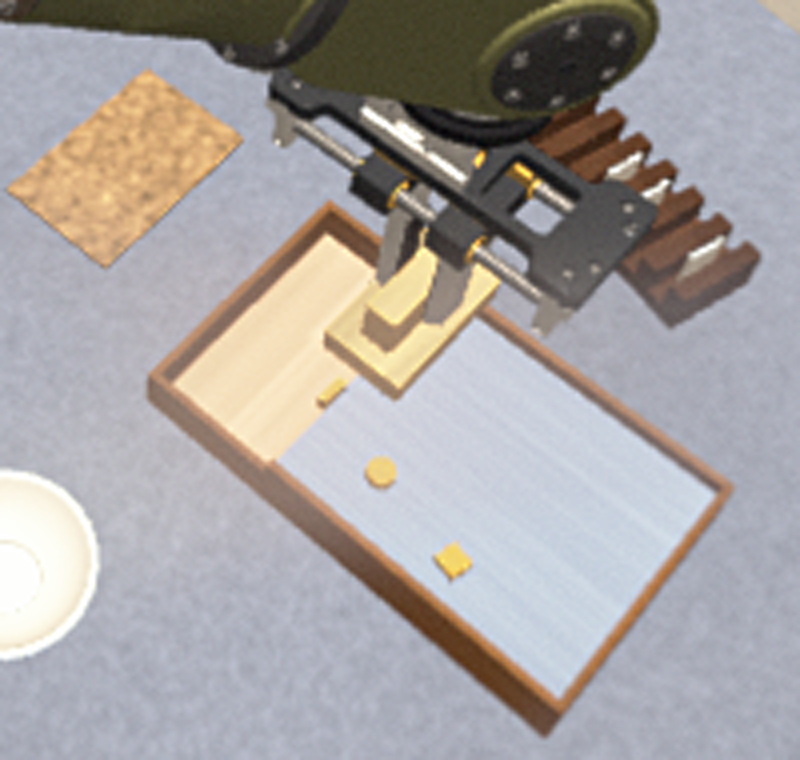

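Call:
arm_command(
  deltas=[
    {"translation":[0,1,0.5],"turn":[0,0,0]},
    {"translation":[0,2.1,1],"turn":[0,0,0]},
    {"translation":[0,3.2,1.5],"turn":[0,0,0]},
    {"translation":[0,4.3,2.13],"turn":[0,0,0]},
    {"translation":[0,5.2,2.13],"turn":[0,0,0]},
    {"translation":[0,5.45,2.13],"turn":[0,0,0]},
    {"translation":[0.3,5.45,2.13],"turn":[0,0,0]},
    {"translation":[0.8,5.45,2.13],"turn":[0,0,0]},
    {"translation":[1.2,5.45,2.13],"turn":[0,0,0]},
    {"translation":[1.4,5.45,2.13],"turn":[0,0,0]},
    {"translation":[1.5,5.45,2.13],"turn":[0,0,0]},
    {"translation":[1.55,5.45,2.13],"turn":[0,0,0]},
  ],
)

```text
time_s: 11.43
ee_pos: [0.5294, -0.3465, 0.073]
eef_rot: [-0.818, 1.57, 2.51]
force: [-0.0, -0.9, -0.7]
grip_width: 0.0194
```

Call:
arm_command(
  deltas=[
    {"translation":[0,0,0],"turn":[0,0,0]},
    {"translation":[0,0,0],"turn":[0,0,0]},
  ],
)

```text
time_s: 11.6
ee_pos: [0.5296, -0.3471, 0.0741]
eef_rot: [2.307, 1.57, -0.648]
force: [-0.9, 0.5, -2.8]
grip_width: 0.0197
```

Run:
```python
from h import *
im=optics.camera('side');crop(im,(290,180,490,370),4,'pics/j.png')
o,p,M=cur();print(p,wb(p),o['force']); planfull([*bw(-27,50),.0722],-79.3)
```

```text
[ 0.52958516 -0.34720947  0.07421288] [-26.53932862 -85.97689687] [ 0.20970073 -0.30518112 -1.33555092]
 TR [0.078, -5.439, 0.022] TU [-0.008, -0.006, -0.006]
```

View pics/j.png

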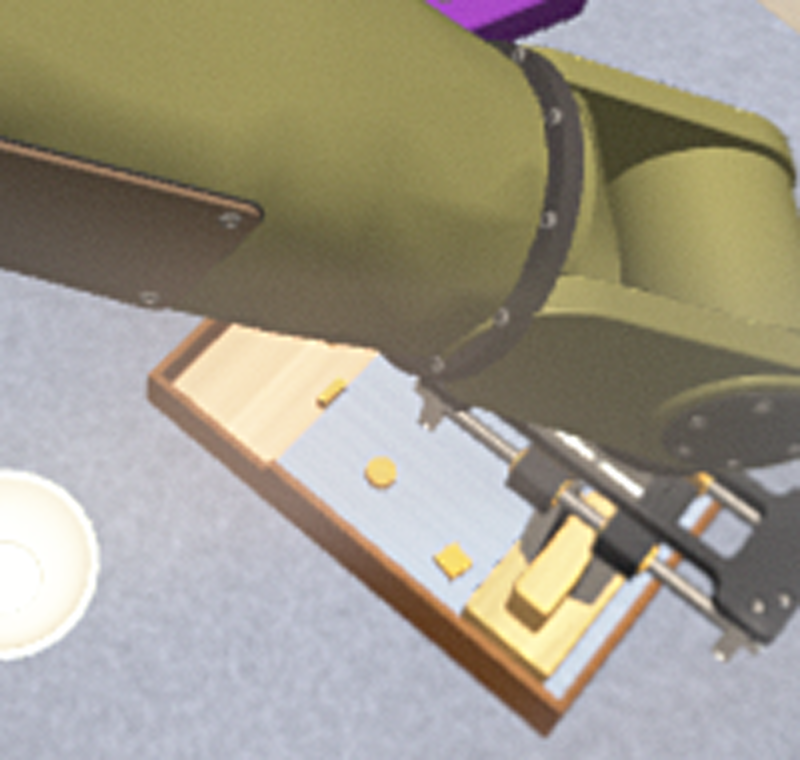

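Call:
arm_command(
  deltas=[
    {"translation":[0.06,0,0],"turn":[0,0,0]},
    {"translation":[0.06,-0.2,0],"turn":[0,0,0]},
    {"translation":[0.06,-0.5,0],"turn":[0,0,0]},
    {"translation":[0.06,-0.8,0],"turn":[0,0,0]},
    {"translation":[0.06,-1.1,0],"turn":[0,0,0]},
    {"translation":[0.06,-1.4,0],"turn":[0,0,0]},
    {"translation":[0.06,-1.7,0],"turn":[0,0,0]},
    {"translation":[0.06,-2.0,0],"turn":[0,0,0]},
    {"translation":[0.06,-2.3,0],"turn":[0,0,0]},
    {"translation":[0.06,-2.6,0],"turn":[0,0,0]},
    {"translation":[0.06,-2.8,0],"turn":[0,0,0]},
    {"translation":[0.06,-2.8,0],"turn":[0,0,0]},
  ],
)

```text
time_s: 12.65
ee_pos: [0.5164, -0.2774, 0.0723]
eef_rot: [-1.367, 1.571, 1.961]
force: [0.1, -0.5, -1.8]
grip_width: 0.0198
```

Run:
```python
from h import *
print(ctrl.get_obs()['force'],jawyaw())
im=optics.camera('side');crop(im,(290,180,490,370),4,'pics/k.png')
o,p,M=cur();print(p,wb(p)); planfull([*bw(-27,50),.0722],-79.3)
```

```text
[ 0.14514987 -0.53522491 -1.76611911] -79.31202487366163
[ 0.516476   -0.27799138  0.07232123] [-26.56906258 -15.52838314]
 TR [0.005, -2.621, 0.018] TU [-0.004, -0.001, -0.0]
```

View pics/k.png

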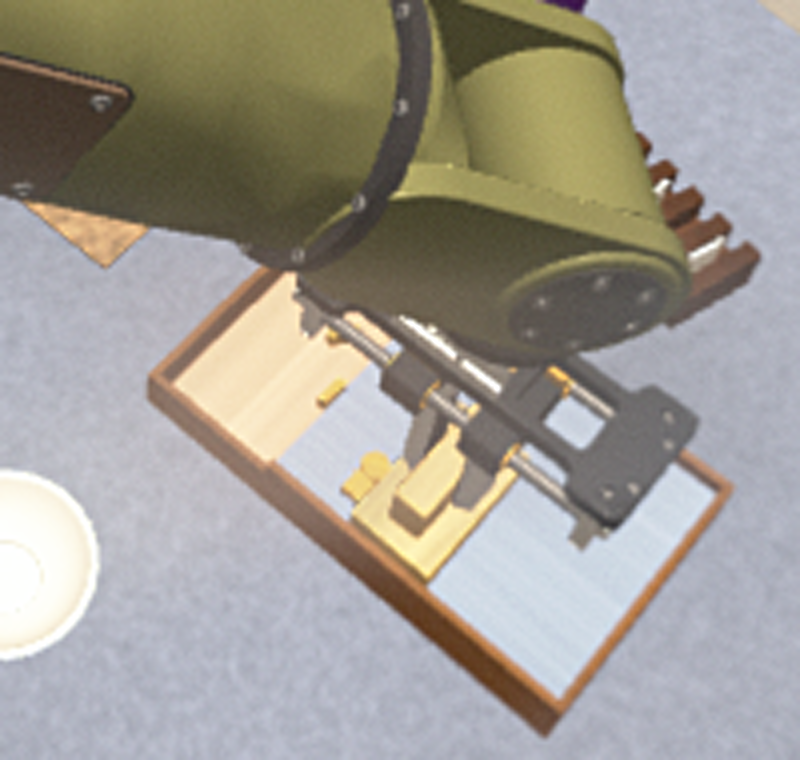

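Call:
arm_command(
  deltas=[
    {"translation":[0,-0.25,0],"turn":[0,0,0]},
    {"translation":[0,-0.5,0],"turn":[0,0,0]},
    {"translation":[0,-0.75,0],"turn":[0,0,0]},
    {"translation":[0,-1.0,0],"turn":[0,0,0]},
    {"translation":[0,-1.25,0],"turn":[0,0,0]},
    {"translation":[0,-1.5,0],"turn":[0,0,0]},
    {"translation":[0,-1.75,0],"turn":[0,0,0]},
    {"translation":[0,-2.0,0],"turn":[0,0,0]},
    {"translation":[0,-2.25,0],"turn":[0,0,0]},
    {"translation":[0,-2.5,0],"turn":[0,0,0]},
    {"translation":[0,-2.7,0],"turn":[0,0,0]},
    {"translation":[0,-2.7,0],"turn":[0,0,0]},
  ],
)

```text
time_s: 13.7
ee_pos: [0.5038, -0.2111, 0.0723]
eef_rot: [-1.269, 1.57, 2.059]
force: [0.2, 0.4, 0.8]
grip_width: 0.0198
```

Call:
arm_command(
  deltas=[
    {"translation":[-0.3,0,0],"turn":[0,0,0]},
    {"translation":[-0.8,0,0],"turn":[0,0,0]},
    {"translation":[-1.5,0,0],"turn":[0,0,0]},
    {"translation":[-2.5,-0.5,0],"turn":[0,0,0]},
    {"translation":[-3.5,-2,0],"turn":[0,0,0]},
    {"translation":[-3.5,-3,0],"turn":[0,0,0]},
    {"translation":[-3.5,-4,0],"turn":[0,0,0]},
    {"translation":[-3.5,-5,0],"turn":[0,0,0]},
    {"translation":[-3.5,-5.5,0],"turn":[0,0,0]},
    {"translation":[-3.5,-5.5,0],"turn":[0,0,0]},
    {"translation":[-3.5,-5.5,0],"turn":[0,0,0]},
  ],
)

```text
time_s: 14.62
ee_pos: [0.4788, -0.0771, 0.16]
eef_rot: [2.333, 1.57, -0.622]
force: [0.2, -0.9, -2.1]
grip_width: 0.0197
```

Run:
```python
from h import *
print(ctrl.get_obs()['force'],jawyaw())
im=optics.camera('side');crop(im,(290,180,490,370),4,'pics/l.png')
im=optics.camera('wrist');cv2.imwrite('pics/l2.png',im[:,:,::-1])
o,p,M=cur();print(p,wb(p))
```

```text
[ 0.24428518 -0.89471008 -2.10447663] -79.29987210982942
[ 0.47877293 -0.07783746  0.15973907] [-26.45468523 188.14562009]
```

View pics/l.png

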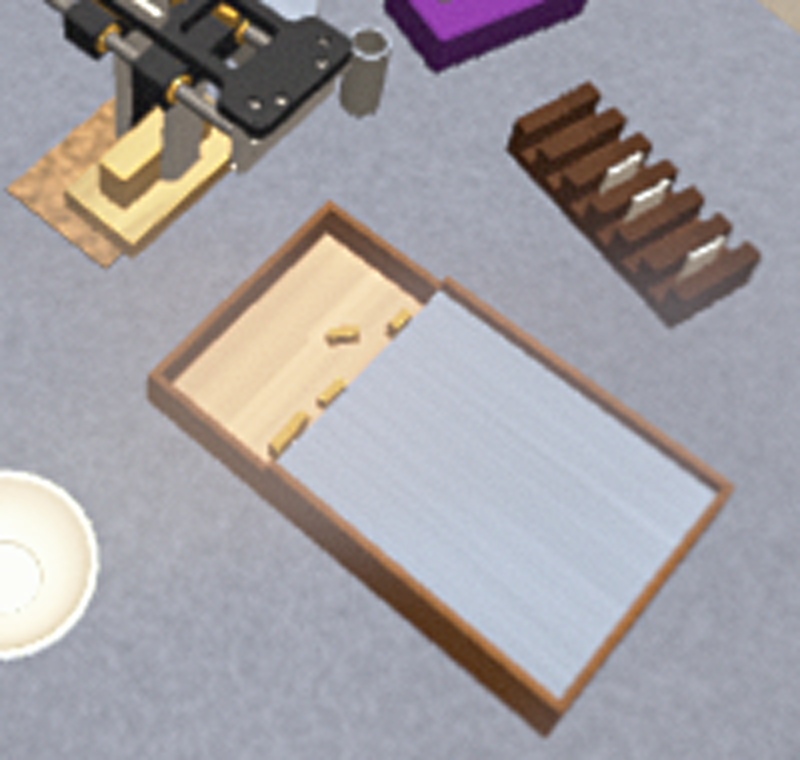

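View pics/l2.png

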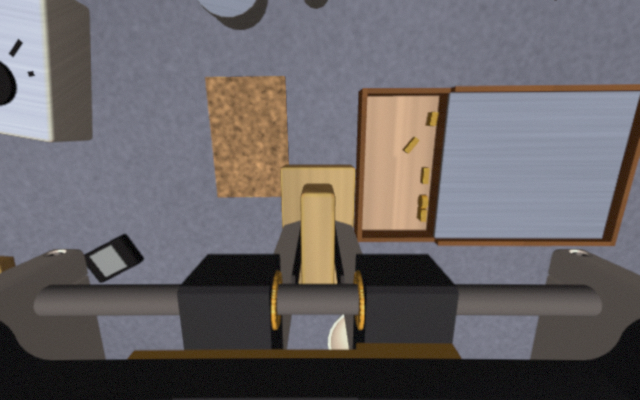

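Run:
```python
from h import *
planfull([.5225,.0058,.12],-78.7);planfull([.5225,.0058,.0475],-78.7)
```

```text
TR [1.589, -2.966, -2.335] TU [-0.137, 0.001, -0.002]
 TR [4.489, -2.967, -2.336] TU [-0.137, 0.001, -0.002]
```

Call:
arm_command(
  deltas=[
    {"translation":[0,-0.7,-0.6],"turn":[0,0,0]},
    {"translation":[0.3,-1.5,-1.2],"turn":[-0.13,0,0]},
    {"translation":[0.8,-2.3,-1.8],"turn":[-0.13,0,0]},
    {"translation":[1.6,-2.97,-2.34],"turn":[-0.13,0,0]},
    {"translation":[2.4,-2.97,-2.34],"turn":[-0.13,0,0]},
    {"translation":[3.1,-2.97,-2.34],"turn":[-0.13,0,0]},
    {"translation":[3.6,-2.97,-2.34],"turn":[-0.13,0,0]},
    {"translation":[4.0,-2.97,-2.34],"turn":[-0.13,0,0]},
    {"translation":[4.3,-2.97,-2.34],"turn":[-0.13,0,0]},
    {"translation":[4.45,-2.97,-2.34],"turn":[-0.13,0,0]},
    {"translation":[4.45,-2.97,-2.34],"turn":[-0.13,0,0]},
    {"translation":[4.45,-2.97,-2.34],"turn":[-0.13,0,0]},
  ],
)

```text
time_s: 15.72
ee_pos: [0.5226, 0.0066, 0.0489]
eef_rot: [2.861, 1.57, -0.084]
force: [-0.5, 0.4, -2.1]
grip_width: 0.0197
```

Run:
```python
from h import *
print(ctrl.get_obs()['force'],jawyaw())
im=optics.camera('side');crop(im,(270,160,390,260),6,'pics/m.png')
o,p,M=cur();print(p); planfull([.5225,.0058,.0462],-78.7)
```

```text
[-0.4613458   0.38594985 -2.05776794] -78.71909862969771
[0.52274022 0.00667613 0.04909939]
 TR [0.116, 0.032, 0.016] TU [-0.002, -0.012, -0.003]
```

View pics/m.png

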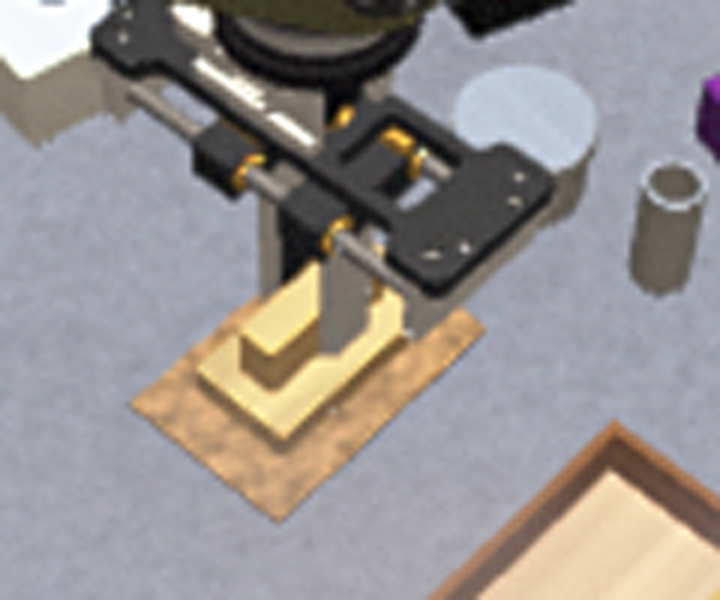

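Centred. Lower, release, lift.

Call:
arm_command(
  deltas=[
    {"translation":[0.06,0.03,0.01],"turn":[0,0,0]},
    {"translation":[0.11,0.03,0.01],"turn":[0,0,0]},
    {"translation":[0.11,0.03,0.01],"turn":[0,0,0]},
    {"translation":[0.11,0.03,0.01],"turn":[0,0,0]},
  ],
)

```text
time_s: 16.1
ee_pos: [0.5226, 0.006, 0.0462]
eef_rot: [2.794, 1.57, -0.151]
force: [-0.1, -1.5, 4.9]
grip_width: 0.02
```

Call:
arm_command(
  deltas=[
    {"translation":[0,0,0],"turn":[0,0,0]},
    {"translation":[0,0,0],"turn":[0,0,0]},
    {"translation":[0,0,0],"turn":[0,0,0]},
    {"translation":[0,0,0],"turn":[0,0,0]},
    {"translation":[0,0,0],"turn":[0,0,0]},
    {"translation":[0,0,0],"turn":[0,0,0]},
    {"translation":[-0.5,0,0],"turn":[0,0,0]},
    {"translation":[-1.3,0,0],"turn":[0,0,0]},
    {"translation":[-2.5,0,0],"turn":[0,0,0]},
    {"translation":[-4,0,0],"turn":[0,0,0]},
    {"translation":[-5,0,0],"turn":[0,0,0]},
    {"translation":[-5,0,0],"turn":[0,0,0]},
  ],
  gripper=50,
)

```text
time_s: 17.1
ee_pos: [0.5241, 0.006, 0.176]
eef_rot: [2.886, 1.563, -0.058]
force: [0.6, 0.1, -0.5]
grip_width: 0.0501
```

Run:
```python
from h import *
import pickle
c=optics.get_calibration('wrist');im=optics.camera('wrist');cv2.imwrite('pics/n.png',im[:,:,::-1]);crop(im,(250,120,390,270),4,'pics/n2.png');pickle.dump((c,im),open('n.pkl','wb'))
```

```text
(no output)
```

View pics/n.png

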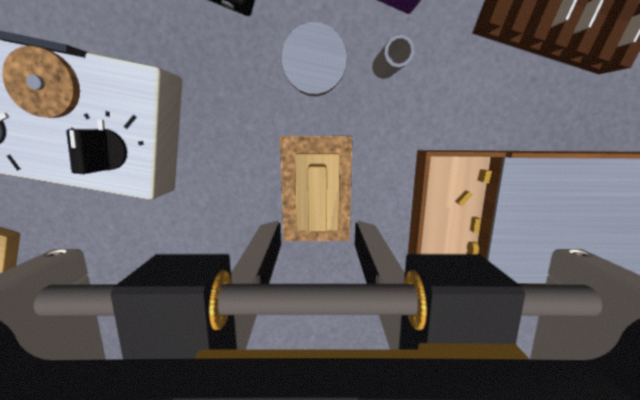

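View pics/n2.png

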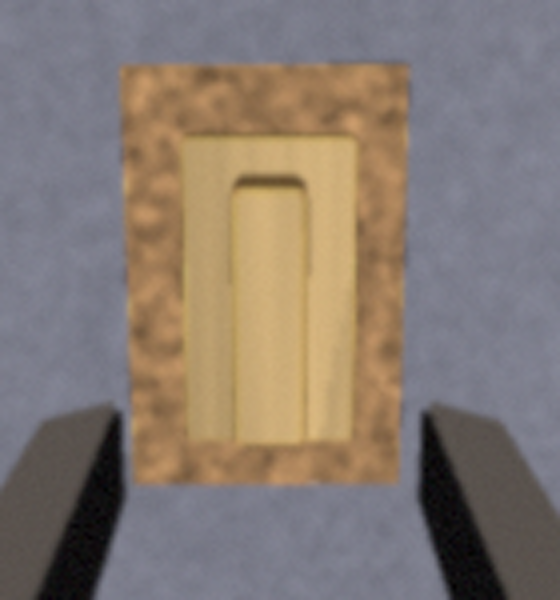

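Run:
```python
from h import *
planfull([.53,.27,.28],-85)
```

```text
TR [-4.278, -10.296, -2.357] TU [1.261, -0.053, -0.011]
```

Call:
arm_command(
  deltas=[
    {"translation":[-1,-0.5,-0.2],"turn":[0,0,0]},
    {"translation":[-2,-1.5,-0.4],"turn":[0.3,0,0]},
    {"translation":[-3,-2.6,-0.6],"turn":[0.6,0,0]},
    {"translation":[-4,-3.7,-0.9],"turn":[0.9,0,0]},
    {"translation":[-4.3,-4.9,-1.2],"turn":[1.26,-0.05,0]},
    {"translation":[-4.3,-6.1,-1.5],"turn":[1.26,-0.05,0]},
    {"translation":[-4.3,-7.3,-1.8],"turn":[1.26,-0.05,0]},
    {"translation":[-4.3,-8.5,-2.1],"turn":[1.26,-0.05,0]},
    {"translation":[-4.3,-9.6,-2.36],"turn":[1.26,-0.05,0]},
    {"translation":[-4.3,-10.3,-2.36],"turn":[1.26,-0.05,0]},
    {"translation":[-4.3,-10.3,-2.36],"turn":[1.26,-0.05,0]},
    {"translation":[-4.3,-10.3,-2.36],"turn":[1.26,-0.05,0]},
  ],
)

```text
time_s: 18.15
ee_pos: [0.5293, 0.2704, 0.2766]
eef_rot: [0.167, 1.564, -2.886]
force: [0.6, 0.2, -0.1]
grip_width: 0.0497
```

Run:
```python
from h import *
import pickle
c=optics.get_calibration('wrist');im=optics.camera('wrist');cv2.imwrite('pics/o.png',im[:,:,::-1]);crop(im,(200,80,440,260),3.33,'pics/o2.png');pickle.dump((c,im),open('o.pkl','wb'))
print(jawyaw(),ctrl.get_obs()['ee_pos'],ctrl.get_obs()['qpos'])
```

```text
-84.98733129432566 [0.52954326 0.26967687 0.27701379] [4.08996605e-01 3.71288695e-01 1.30513164e+00 9.60668604e-04
 1.47108052e+00 1.89220974e+00]
```

View pics/o.png

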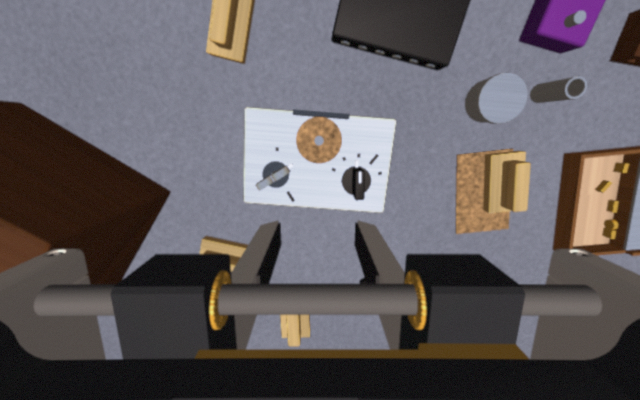

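View pics/o2.png

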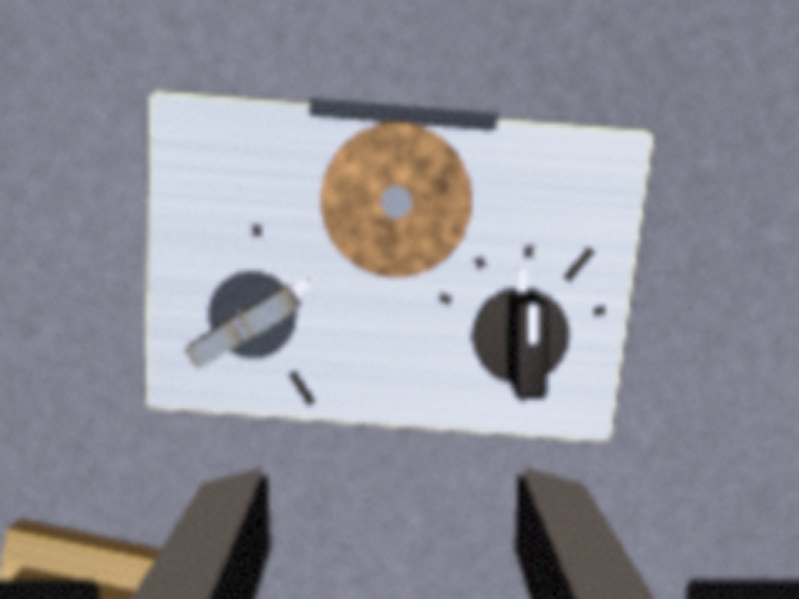

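Run:
```python
from h import *; import pickle
c,im=pickle.load(open('o.pkl','rb')); crop(im,(440,130,560,250),5,'pics/o3.png')
s=800/240;o=(200,80)
w=pts(c,3.33,o,[(153,92),(651,132),(609,440),(147,407)],.055)
t,a=fit([(65,100),(65,-100),(-65,-100),(-65,100)],w,'buf')
ca,sa=np.cos(a),np.sin(a)
for n,q in [('key',(-20,55)),('sel',(-20,-55))]:
    g=(t+np.array([[ca,-sa],[sa,ca]])@q)/1000; print(n,g, (proj(c,[[*g,.055]])-o)*3.33)
for n,P in [('keyp',(304,286)),('selp',(522,277)),('bar',(580,264)),('m0',(445,298)),('kshort',(257,230)),('kbar',(302,388))]:
    p=pts(c,3.33,o,[P],.062 if n in('keyp','selp') else .055)[0]
    g=(t+np.array([[ca,-sa],[sa,ca]])@((-20,55) if n[0]=='k' else (-20,-55)))/1000
    print(n,'ang rel buf',np.arctan2(*(p-g)[::-1])-a, np.linalg.norm(p-g))
im=optics.camera('scene'); crop(im,(270,170,420,310),5,'pics/o4.png')
```

```text
buf t [551.7 272.6] deg 0.71 res [[1.6, 2.8], [1.7, -2.6], [-1.8, -2.1], [-1.6, 1.9]]
key [0.53098592 0.32734263] [[253.61118247 312.8268381 ]]
sel [0.53234288 0.217351  ] [[519.79819946 332.83090656]]
keyp ang rel buf -0.9867753866703686 0.0246968229515901
selp ang rel buf 0.11351973951442991 0.023984834194577167
bar ang rel buf -0.6149219396514788 0.03677477092236289
m0 ang rel buf 1.2111651588398373 0.03433531211791475
kshort ang rel buf -0.0006476022267304076 0.03370673305957922
kbar ang rel buf -2.5244375340684346 0.0371376891710276
```

View pics/o3.png

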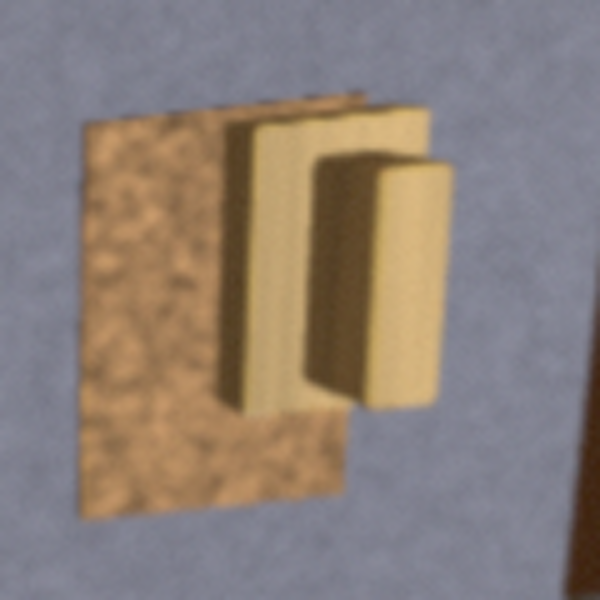

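View pics/o4.png

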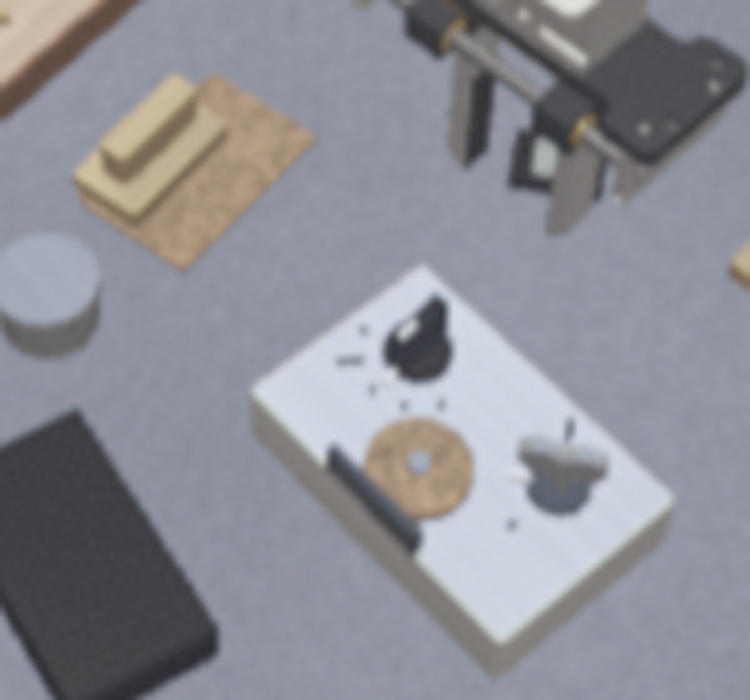

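Run:
```python
from h import *; import pickle
c,im=pickle.load(open('o.pkl','rb')); o=(440,130)
t,a=fit([(35,10),(35,-10),(-35,-10),(-35,10)],pts(c,5,o,[(380,168),(453,163),(437,402),(365,408)],.054),'rib')
fit([(45,25),(45,-25),(-45,25)],pts(c,5,o,[(255,125),(430,110),(245,412)],.022),'foot')
fit([(65,42),(-65,42),(-65,-42)],pts(c,5,o,[(85,125),(80,520),(343,495)],.004),'pad')
planfull([.525,-.026,.12],-79);planfull([.525,-.026,.046],-79)
```

```text
rib t [541.5 -11.7] deg 11.55 res [[0.5, 0.4], [1.5, -0.2], [-0.7, -0.1], [-1.2, -0.1]]
foot t [541.4 -12.3] deg 11.12 res [[0.3, -0.2], [1.4, -0.2], [-1.8, 0.4]]
pad t [520.2   7.2] deg 11.37 res [[0.4, 0.1], [-0.4, -0.2], [-0.0, 0.1]]
 TR [6.312, 11.746, 1.176] TU [-1.206, 0.063, -0.006]
 TR [9.272, 11.744, 1.16] TU [-1.206, 0.063, -0.006]
```

Run:
```python
from h import *
planfull([.541,-.012,.12],-78.7);planfull([.541,-.012,.046],-78.7)
```

```text
TR [6.308, 11.244, 0.49] TU [-1.266, 0.063, -0.005]
 TR [9.268, 11.241, 0.474] TU [-1.266, 0.063, -0.005]
```

Call:
arm_command(
  deltas=[
    {"translation":[0.3,1.2,0],"turn":[-0.3,0,0]},
    {"translation":[0.8,2.4,0.1],"turn":[-0.6,0,0]},
    {"translation":[1.5,3.6,0.1],"turn":[-0.9,0,0]},
    {"translation":[2.2,4.8,0.2],"turn":[-1.26,0.06,0]},
    {"translation":[3,6,0.3],"turn":[-1.26,0.06,0]},
    {"translation":[3.8,7.2,0.3],"turn":[-1.26,0.06,0]},
    {"translation":[4.5,8.4,0.4],"turn":[-1.26,0.06,0]},
    {"translation":[5.2,9.6,0.4],"turn":[-1.26,0.06,0]},
    {"translation":[5.8,10.7,0.45],"turn":[-1.26,0.06,0]},
    {"translation":[6.3,11.24,0.48],"turn":[-1.26,0.06,0]},
    {"translation":[6.3,11.24,0.48],"turn":[-1.26,0.06,0]},
    {"translation":[6.3,11.24,0.48],"turn":[-1.26,0.06,0]},
  ],
)

```text
time_s: 19.25
ee_pos: [0.541, -0.0121, 0.1206]
eef_rot: [-1.199, 1.571, 2.138]
force: [0.9, -0.6, 0.5]
grip_width: 0.0496
```

Run:
```python
from h import *
import pickle
c=optics.get_calibration('wrist');im=optics.camera('wrist');cv2.imwrite('pics/p.png',im[:,:,::-1])
print(jawyaw(),ctrl.get_obs()['ee_pos'],proj(c,[[.541,-.012,.054]]));planfull([.541,-.012,.046],-78.7)
```

```text
-78.7714486408046 [ 0.54147179 -0.01126983  0.12128016] [[317.97119437 212.70728343]]
 TR [3.011, 0.025, 0.028] TU [-0.014, -0.014, -0.001]
```

View pics/p.png

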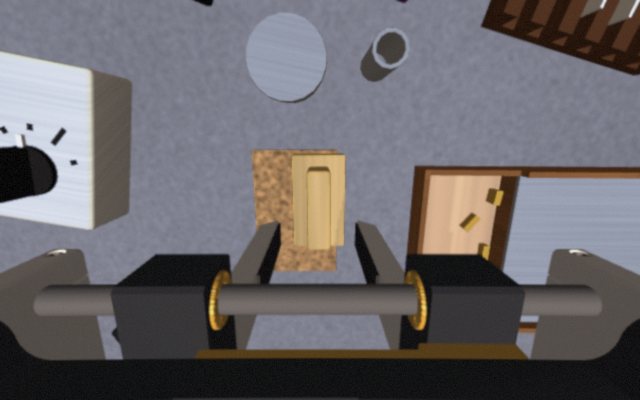

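Rib centred at column 318 between the fingers, foot overhanging the pad's right edge (col 345 vs 338). Regrasp.

Call:
arm_command(
  deltas=[
    {"translation":[0.8,0,0],"turn":[0,0,0]},
    {"translation":[1.6,0,0],"turn":[0,0,0]},
    {"translation":[2.3,0,0],"turn":[0,0,0]},
    {"translation":[2.8,0,0],"turn":[0,0,0]},
    {"translation":[2.98,0,0],"turn":[0,0,0]},
    {"translation":[2.98,0,0],"turn":[0,0,0]},
    {"translation":[2.98,0,0],"turn":[0,0,0]},
  ],
)

```text
time_s: 19.88
ee_pos: [0.5421, -0.0105, 0.0474]
eef_rot: [2.954, 1.569, 0.01]
force: [-0.6, -0.1, 0.6]
grip_width: 0.05
```

Call:
arm_command(
  deltas=[
    {"translation":[0,0,0],"turn":[0,0,0]},
    {"translation":[0,0,0],"turn":[0,0,0]},
    {"translation":[0,0,0],"turn":[0,0,0]},
    {"translation":[0,0,0],"turn":[0,0,0]},
    {"translation":[0,0,0],"turn":[0,0,0]},
    {"translation":[0,0,0],"turn":[0,0,0]},
    {"translation":[0,0,0],"turn":[0,0,0]},
  ],
  gripper=10,
  force=40,
)

```text
time_s: 20.47
ee_pos: [0.5417, -0.011, 0.0466]
eef_rot: [2.923, 1.569, -0.021]
force: [-1.3, -0.2, 4.2]
grip_width: 0.0194
```

Run:
```python
from h import *
print(jawyaw(),ctrl.get_obs()['ee_pos']);planfull([.522,.0062,.046],-78.7)
```

```text
-78.70295919315309 [ 0.54169923 -0.01103946  0.04662998]
 TR [0.024, -0.831, 0.638] TU [-0.001, -0.015, -0.003]
```

Call:
arm_command(
  deltas=[
    {"translation":[-0.3,0,0],"turn":[0,0,0]},
    {"translation":[-0.5,-0.2,0.15],"turn":[0,0,0]},
    {"translation":[-0.5,-0.5,0.4],"turn":[0,0,0]},
    {"translation":[-0.5,-0.83,0.64],"turn":[0,0,0]},
    {"translation":[-0.5,-0.83,0.64],"turn":[0,0,0]},
    {"translation":[-0.3,-0.83,0.64],"turn":[0,0,0]},
    {"translation":[-0.1,-0.83,0.64],"turn":[0,0,0]},
    {"translation":[0,-0.83,0.64],"turn":[0,0,0]},
    {"translation":[0.02,-0.83,0.64],"turn":[0,0,0]},
    {"translation":[0.02,-0.83,0.64],"turn":[0,0,0]},
    {"translation":[0.02,-0.83,0.64],"turn":[0,0,0]},
  ],
)

```text
time_s: 21.38
ee_pos: [0.5218, 0.0063, 0.0464]
eef_rot: [-2.572, 1.57, 0.766]
force: [-9.5, 1.7, 17.2]
grip_width: 0.0197
```

Call:
arm_command(
  deltas=[
    {"translation":[0,0,0],"turn":[0,0,0]},
    {"translation":[0,0,0],"turn":[0,0,0]},
    {"translation":[0,0,0],"turn":[0,0,0]},
    {"translation":[0,0,0],"turn":[0,0,0]},
    {"translation":[0,0,0],"turn":[0,0,0]},
    {"translation":[0,0,0],"turn":[0,0,0]},
    {"translation":[0,0,0],"turn":[0,0,0]},
    {"translation":[0,0,0],"turn":[0,0,0]},
    {"translation":[-0.5,0,0],"turn":[0,0,0]},
    {"translation":[-1.2,0,0],"turn":[0,0,0]},
    {"translation":[-2.2,0,0],"turn":[0,0,0]},
    {"translation":[-3.5,0,0],"turn":[0,0,0]},
  ],
  gripper=50,
)

```text
time_s: 22.38
ee_pos: [0.5208, 0.0063, 0.1329]
eef_rot: [-0.323, 1.568, 3.015]
force: [-0.4, -0.6, 0.5]
grip_width: 0.05
```

Run:
```python
from h import *
import pickle
c=optics.get_calibration('wrist');im=optics.camera('wrist');cv2.imwrite('pics/q.png',im[:,:,::-1])
print(jawyaw(),ctrl.get_obs()['ee_pos'],ctrl.get_obs()['force']);
planfull([.5323,.2173,.15],0);planfull([.5323,.2173,.15],180);print(ctrl.get_obs()['qpos'])
```

```text
-78.69368864341014 [0.52360871 0.00619681 0.14017978] [ 2.42194244 -0.06511944  7.48133167]
 TR [-0.392, -8.211, -1.999] TU [-15.739, -0.057, -0.074]
 TR [-0.392, -8.211, -1.999] TU [20.261, -0.078, 0.06]
[-5.81999161e-02  3.24600988e-01  1.69610293e+00  1.90917108e-04
  1.11337794e+00  1.31517405e+00]
```

View pics/q.png

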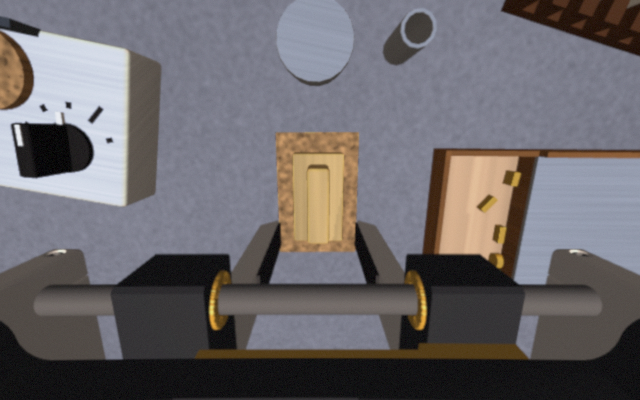

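Run:
```python
from h import *
planfull([.5323,.2173,.17],-83)
```

```text
TR [-1.192, -8.21, -2.005] TU [0.861, -0.084, -0.017]
```

Call:
arm_command(
  deltas=[
    {"translation":[-0.6,-0.3,-0.1],"turn":[0,0,0]},
    {"translation":[-1.2,-1.2,-0.3],"turn":[0.3,0,0]},
    {"translation":[-1.2,-2.2,-0.6],"turn":[0.6,0,0]},
    {"translation":[-1.2,-3.3,-0.9],"turn":[0.86,-0.08,0]},
    {"translation":[-1.2,-4.4,-1.2],"turn":[0.86,-0.08,0]},
    {"translation":[-1.2,-5.5,-1.5],"turn":[0.86,-0.08,0]},
    {"translation":[-1.2,-6.6,-1.8],"turn":[0.86,-0.08,0]},
    {"translation":[-1.2,-7.6,-2],"turn":[0.86,-0.08,0]},
    {"translation":[-1.2,-8.21,-2],"turn":[0.86,-0.08,0]},
    {"translation":[-1.2,-8.21,-2],"turn":[0.86,-0.08,0]},
    {"translation":[-1.2,-8.21,-2],"turn":[0.86,-0.08,0]},
  ],
  gripper=36,
)

```text
time_s: 23.35
ee_pos: [0.5303, 0.2176, 0.1631]
eef_rot: [0.064, 1.565, -2.954]
force: [-0.3, -1.2, 0.5]
grip_width: 0.0363
```

Run:
```python
from h import *
import pickle
c=optics.get_calibration('wrist');im=optics.camera('wrist');cv2.imwrite('pics/r.png',im[:,:,::-1]);pickle.dump((c,im),open('r.pkl','wb'))
crop(im,(260,110,420,270),4,'pics/r2.png')
print(jawyaw(),ctrl.get_obs()['ee_pos'],proj(c,[[.5323,.2173,.093],[.5323,.2173,.055]]));planfull([.5323,.2173,.086],-83)
```

```text
-82.98869340024152 [0.53050786 0.21688158 0.1631718 ] [[318.6138995  208.76749645]
 [318.38926167 197.77510915]]
 TR [3.086, -0.009, -0.093] TU [0.002, 0.072, -0.005]
```

View pics/r.png

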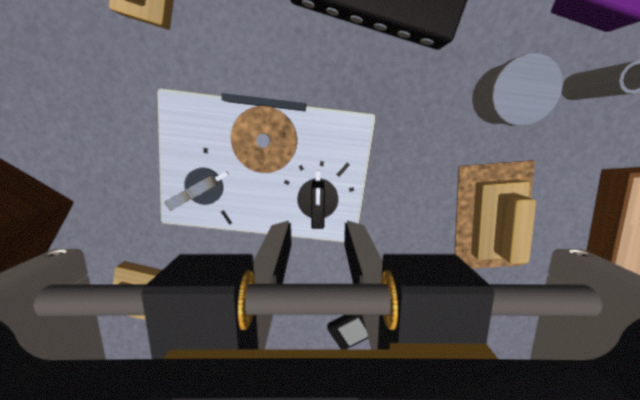

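View pics/r2.png

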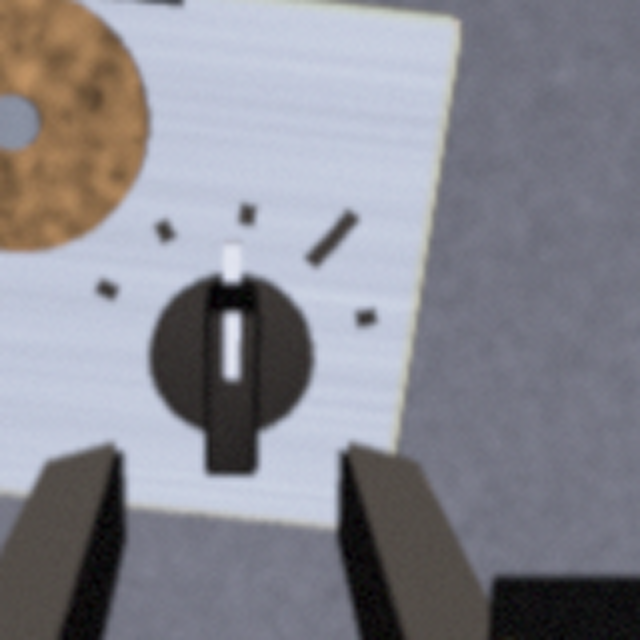

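Call:
arm_command(
  deltas=[
    {"translation":[0.8,0,-0.09],"turn":[0,0.07,0]},
    {"translation":[1.6,0,-0.09],"turn":[0,0.07,0]},
    {"translation":[2.3,0,-0.09],"turn":[0,0.07,0]},
    {"translation":[2.8,0,-0.09],"turn":[0,0.07,0]},
    {"translation":[3.08,0,-0.09],"turn":[0,0.07,0]},
    {"translation":[3.08,0,-0.09],"turn":[0,0.07,0]},
    {"translation":[3.08,0,-0.09],"turn":[0,0.07,0]},
  ],
)

```text
time_s: 23.98
ee_pos: [0.5326, 0.2172, 0.0868]
eef_rot: [2.638, 1.57, -0.382]
force: [-0.4, -0.9, 1.0]
grip_width: 0.0359
```

Call:
arm_command(
  deltas=[
    {"translation":[0,0,0],"turn":[0,0,0]},
    {"translation":[0,0,0],"turn":[0,0,0]},
    {"translation":[0,0,0],"turn":[0,0,0]},
    {"translation":[0,0,0],"turn":[0,0,0]},
    {"translation":[0,0,0],"turn":[0,0,0]},
    {"translation":[0,0,0],"turn":[0,0,0]},
  ],
  gripper=4,
  force=20,
)

```text
time_s: 24.48
ee_pos: [0.5324, 0.2178, 0.0868]
eef_rot: [-2.866, 1.57, 0.398]
force: [-1.3, 2.5, 4.2]
grip_width: 0.0118
```

Run:
```python
from h import *
print(jawyaw(),ctrl.get_obs()['ee_pos'],ctrl.get_obs()['force'],ctrl.get_obs()['moment'],ctrl.get_obs()['qpos'])
planfull([.5323,.2173,.086],-20)
```

```text
-82.99610819040853 [0.53241532 0.21781988 0.08680107] [-1.28321285  2.54170156  4.18909359] [ 0.42877302  0.316295   -0.0311278 ] [3.24647412e-01 5.01033554e-01 1.58157067e+00 6.70105163e-05
 1.05819722e+00 1.77317001e+00]
 TR [0.032, 0.02, 0.007] TU [-12.599, -0.009, -0.003]
```

Call:
arm_command(
  deltas=[
    {"translation":[0,0,0],"turn":[-1,0,0]},
    {"translation":[0,0,0],"turn":[-2,0,0]},
    {"translation":[0,0,0],"turn":[-3,0,0]},
    {"translation":[0,0,0],"turn":[-4,0,0]},
    {"translation":[0,0,0],"turn":[-5,0,0]},
    {"translation":[0,0,0],"turn":[-6,0,0]},
    {"translation":[0,0,0],"turn":[-7,0,0]},
    {"translation":[0,0,0],"turn":[-8,0,0]},
    {"translation":[0,0,0],"turn":[-9,0,0]},
    {"translation":[0,0,0],"turn":[-10,0,0]},
    {"translation":[0,0,0],"turn":[-11,0,0]},
    {"translation":[0,0,0],"turn":[-11.8,0,0]},
  ],
)

```text
time_s: 25.48
ee_pos: [0.5326, 0.2176, 0.0868]
eef_rot: [1.951, 1.57, -0.034]
force: [0.6, 0.2, 2.8]
grip_width: 0.0123
```

Call:
arm_command(
  deltas=[
    {"translation":[0,0,0],"turn":[-0.3,0,0]},
    {"translation":[0,0,0],"turn":[-0.5,0,0]},
    {"translation":[0,0,0],"turn":[-0.5,0,0]},
    {"translation":[0,0,0],"turn":[-0.5,0,0]},
  ],
)

```text
time_s: 25.82
ee_pos: [0.5326, 0.2176, 0.0868]
eef_rot: [1.875, 1.57, -0.072]
force: [0.4, -1.1, 5.7]
grip_width: 0.0123
```

Run:
```python
from h import *
print(jawyaw(),ctrl.get_obs()['ee_pos'],ctrl.get_obs()['force'],ctrl.get_obs()['moment'],ctrl.get_obs()['grip_width'])
```

```text
-21.54851026787335 [0.53263398 0.21755213 0.08678259] [ 0.36463261 -1.05953326  5.65767411] [ 0.01902985 -0.1384749   0.05971749] 0.012261512578521273
```

Call:
arm_command(
  deltas=[
    {"translation":[0,0,0],"turn":[0,0,0]},
    {"translation":[0,0,0],"turn":[0,0,0]},
    {"translation":[0,0,0],"turn":[0,0,0]},
    {"translation":[0,0,0],"turn":[0,0,0]},
    {"translation":[0,0,0],"turn":[0,0,0]},
    {"translation":[-0.5,0,0],"turn":[0,0,0]},
    {"translation":[-1.2,0,0],"turn":[0,0,0]},
    {"translation":[-2,0,0],"turn":[0,0,0]},
    {"translation":[-3,0,0],"turn":[0,0,0]},
    {"translation":[-4,0,0],"turn":[0,0,0]},
    {"translation":[-4,0,0],"turn":[0,0,0]},
  ],
  gripper=36,
)

```text
time_s: 26.73
ee_pos: [0.5338, 0.2181, 0.1924]
eef_rot: [2.239, 1.563, 0.293]
force: [0.2, -0.1, 1.3]
grip_width: 0.036
```

Run:
```python
from h import *
import pickle
c=optics.get_calibration('wrist');im=optics.camera('wrist');cv2.imwrite('pics/s.png',im[:,:,::-1]);pickle.dump((c,im),open('s.pkl','wb'))
print(jawyaw(),ctrl.get_obs()['ee_pos'])
planfull([.531,.3273,.18],35)
planfull([.531,.3273,.18],-56+90)
```

```text
-21.50360927557596 [0.53315678 0.21787794 0.18969852]
 TR [0.394, -1.686, -4.039] TU [-11.301, -0.01, -0.06]
 TR [0.394, -1.686, -4.039] TU [-11.101, -0.01, -0.06]
```

View pics/s.png

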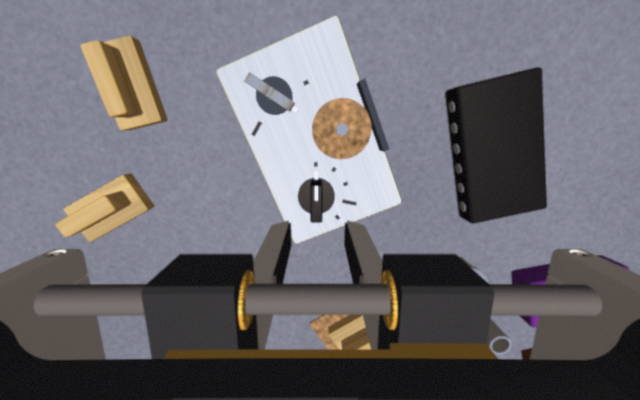

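Call:
arm_command(
  deltas=[
    {"translation":[0,-0.3,-0.5],"turn":[-1,0,0]},
    {"translation":[0,-0.6,-1.2],"turn":[-2,0,0]},
    {"translation":[0,-0.9,-1.9],"turn":[-3,0,0]},
    {"translation":[0.2,-1.2,-2.6],"turn":[-4,0,0]},
    {"translation":[0.4,-1.5,-3.3],"turn":[-5,0,0]},
    {"translation":[0.4,-1.69,-3.8],"turn":[-6.2,0,0]},
    {"translation":[0.4,-1.69,-4.04],"turn":[-7.4,0,0]},
    {"translation":[0.4,-1.69,-4.04],"turn":[-8.6,0,0]},
    {"translation":[0.4,-1.69,-4.04],"turn":[-9.8,0,0]},
    {"translation":[0.4,-1.69,-4.04],"turn":[-11.1,0,-0.06]},
    {"translation":[0.4,-1.69,-4.04],"turn":[-11.1,0,-0.06]},
    {"translation":[0.4,-1.69,-4.04],"turn":[-11.1,0,-0.06]},
  ],
)

```text
time_s: 27.78
ee_pos: [0.5298, 0.3269, 0.1758]
eef_rot: [-1.948, 1.565, -2.929]
force: [-0.2, 0.4, 0.6]
grip_width: 0.0362
```

Run:
```python
from h import *
import pickle
c=optics.get_calibration('wrist');im=optics.camera('wrist');cv2.imwrite('pics/t.png',im[:,:,::-1]);pickle.dump((c,im),open('t.pkl','wb'))
crop(im,(240,110,400,270),4,'pics/t2.png')
print(jawyaw(),ctrl.get_obs()['ee_pos'],ctrl.get_obs()['qpos'],proj(c,[[.531,.3273,.097],[.531,.3273,.073]]))
planfull([.531,.3273,.092],34)
```

```text
33.76515927906004 [0.52983293 0.326884   0.17594403] [ 0.49332862  0.503973    1.35186234  0.00164986  1.29107045 -0.09643895] [[319.60092941 210.42665169]
 [319.55305485 203.40205444]]
 TR [3.357, 0.065, 0.019] TU [-0.047, -0.024, 0.059]
```

View pics/t.png

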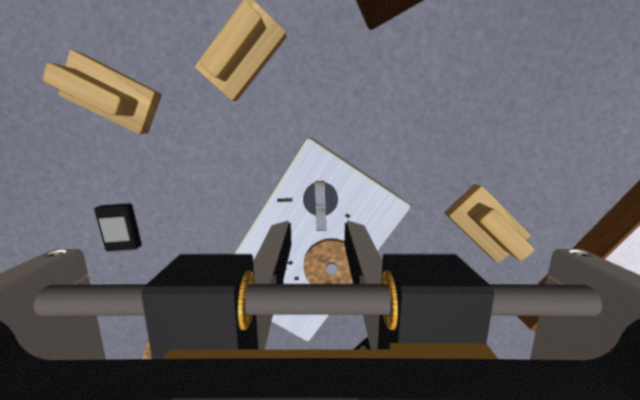

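View pics/t2.png

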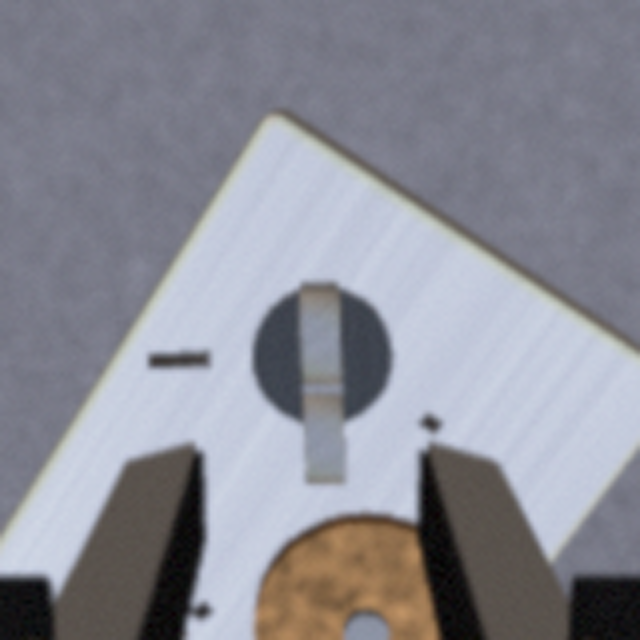

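Call:
arm_command(
  deltas=[
    {"translation":[0.8,0.06,0.02],"turn":[0,0,0.06]},
    {"translation":[1.6,0.06,0.02],"turn":[0,0,0.06]},
    {"translation":[2.4,0.06,0.02],"turn":[0,0,0.06]},
    {"translation":[3,0.06,0.02],"turn":[0,0,0.06]},
    {"translation":[3.35,0.06,0.02],"turn":[0,0,0.06]},
    {"translation":[3.35,0.06,0.02],"turn":[0,0,0.06]},
    {"translation":[3.35,0.06,0.02],"turn":[0,0,0.06]},
  ],
)

```text
time_s: 28.42
ee_pos: [0.5312, 0.3274, 0.0929]
eef_rot: [2.832, 1.569, 1.854]
force: [0.4, 1.0, 0.5]
grip_width: 0.0361
```

Call:
arm_command(
  deltas=[
    {"translation":[0,0,0],"turn":[0,0,0]},
    {"translation":[0,0,0],"turn":[0,0,0]},
    {"translation":[0,0,0],"turn":[0,0,0]},
    {"translation":[0,0,0],"turn":[0,0,0]},
    {"translation":[0,0,0],"turn":[0,0,0]},
    {"translation":[0,0,0],"turn":[0,0,0]},
  ],
  gripper=2,
  force=45,
)

```text
time_s: 28.92
ee_pos: [0.5316, 0.3277, 0.0931]
eef_rot: [2.227, 1.568, 1.249]
force: [3.2, 2.3, 1.3]
grip_width: 0.0083
```

Run:
```python
from h import *
print(jawyaw(),ctrl.get_obs()['ee_pos'],ctrl.get_obs()['force'],ctrl.get_obs()['moment'],ctrl.get_obs()['grip_width'],ctrl.get_obs()['qpos'])
```

```text
33.99757247578218 [0.53159735 0.3276711  0.09309376] [3.1576614  2.34469769 1.31320763] [ 0.43104691 -0.73297646  0.03578661] 0.008306548682445193 [ 0.49284138  0.59020385  1.42394384  0.00246834  1.12508651 -0.10159221]
```

Call:
arm_command(
  deltas=[
    {"translation":[0,0,0],"turn":[1.2,0,0]},
    {"translation":[0,0,0],"turn":[2.4,0,0]},
    {"translation":[0,0,0],"turn":[3.6,0,0]},
    {"translation":[0,0,0],"turn":[4.8,0,0]},
    {"translation":[0,0,0],"turn":[6,0,0]},
    {"translation":[0,0,0],"turn":[7.2,0,0]},
    {"translation":[0,0,0],"turn":[8.4,0,0]},
    {"translation":[0,0,0],"turn":[9.6,0,0]},
    {"translation":[0,0,0],"turn":[10.8,0,0]},
    {"translation":[0,0,0],"turn":[12,0,0]},
    {"translation":[0,0,0],"turn":[13.2,0,0]},
    {"translation":[0,0,0],"turn":[14,0,0]},
  ],
)

```text
time_s: 29.92
ee_pos: [0.5314, 0.3276, 0.0931]
eef_rot: [-2.693, 1.568, 1.385]
force: [1.3, 2.2, 2.2]
grip_width: 0.0091
```

Run:
```python
from h import *
print(jawyaw(),ctrl.get_obs()['ee_pos'],ctrl.get_obs()['force'],ctrl.get_obs()['moment'],ctrl.get_obs()['grip_width'],ctrl.get_obs()['qpos'])
planfull([.531,.3273,.093],-106)
```

```text
-36.32851321319808 [0.53142526 0.32764183 0.09306282] [1.31138339 2.20178574 2.18264191] [ 0.36998764 -0.37422354  0.10798941] 0.009052665334621884 [0.49290903 0.59017605 1.424068   0.00252717 1.12551115 1.12587647]
 TR [0.002, -0.006, 0.021] TU [13.934, -0.018, 0.031]
```

Call:
arm_command(
  deltas=[
    {"translation":[0,0,0],"turn":[1.2,0,0]},
    {"translation":[0,0,0],"turn":[2.4,0,0]},
    {"translation":[0,0,0],"turn":[3.6,0,0]},
    {"translation":[0,0,0],"turn":[4.8,0,0]},
    {"translation":[0,0,0],"turn":[6,0,0]},
    {"translation":[0,0,0],"turn":[7.2,0,0]},
    {"translation":[0,0,0],"turn":[8.4,0,0]},
    {"translation":[0,0,0],"turn":[9.6,0,0]},
    {"translation":[0,0,0],"turn":[10.8,0,0]},
    {"translation":[0,0,0],"turn":[12,0,0]},
    {"translation":[0,0,0],"turn":[13.2,0,0]},
    {"translation":[0,0,0],"turn":[13.9,0,0]},
  ],
)

```text
time_s: 30.92
ee_pos: [0.5313, 0.3278, 0.0931]
eef_rot: [-1.438, 1.568, 1.427]
force: [2.3, 3.3, 1.2]
grip_width: 0.0085
```

Call:
arm_command(
  deltas=[
    {"translation":[0,0,0],"turn":[0,0,0]},
    {"translation":[0,0,0],"turn":[0,0,0]},
    {"translation":[0,0,0],"turn":[0,0,0]},
    {"translation":[0,0,0],"turn":[0,0,0]},
    {"translation":[-0.3,0,0],"turn":[0,0,0]},
    {"translation":[-0.8,0,0],"turn":[0,0,0]},
    {"translation":[-1.5,0,0],"turn":[0,0,0]},
    {"translation":[-2.5,0,0],"turn":[0,0,0]},
    {"translation":[-3.4,0,0],"turn":[0,0,0]},
    {"translation":[-3.4,0,0],"turn":[0,0,0]},
  ],
  gripper=36,
)

```text
time_s: 31.75
ee_pos: [0.5326, 0.328, 0.1839]
eef_rot: [-2.13, 1.562, 0.741]
force: [0.7, -0.0, 1.5]
grip_width: 0.0362
```

Run:
```python
from h import *
print(jawyaw(),ctrl.get_obs()['ee_pos'],ctrl.get_obs()['force'],ctrl.get_obs()['qpos'])
im=optics.camera('wrist');cv2.imwrite('pics/u.png',im[:,:,::-1])
planfull([.531,.3273,.17],74)
```

```text
-105.47323747149261 [0.53260221 0.32795215 0.18387166] [ 0.71168897 -0.04532125  1.48898875] [4.92506161e-01 4.95956003e-01 1.34486962e+00 2.23988686e-03
 1.29229681e+00 2.33277195e+00]
 TR [0.452, 0.028, 0.037] TU [-35.895, -0.102, -0.049]
```

View pics/u.png

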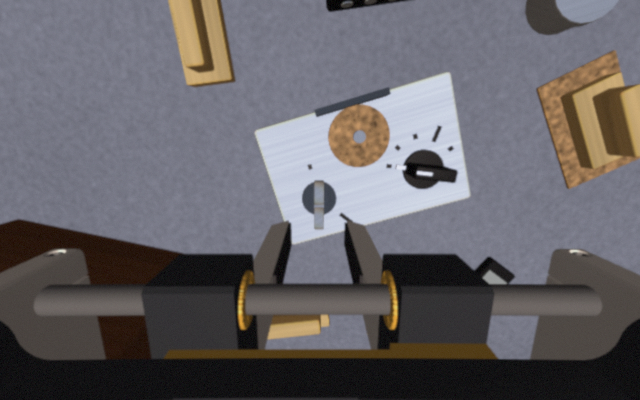

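Call:
arm_command(
  deltas=[
    {"translation":[0,0,0],"turn":[-1.4,0,0]},
    {"translation":[0,0,0],"turn":[-2.8,0,0]},
    {"translation":[0,0,0],"turn":[-4.2,0,0]},
    {"translation":[0,0,0],"turn":[-5.6,0,0]},
    {"translation":[0,0,0],"turn":[-7,0,0]},
    {"translation":[0,0,0],"turn":[-8.4,0,0]},
    {"translation":[0,0,0],"turn":[-9.8,0,0]},
    {"translation":[0,0,0],"turn":[-11.2,0,0]},
    {"translation":[0,0,0],"turn":[-12.6,0,0]},
    {"translation":[0,0,0],"turn":[-14,0,0]},
    {"translation":[0,0,0],"turn":[-15.4,0,0]},
    {"translation":[0,0,0],"turn":[-16.8,0,0]},
  ],
)

```text
time_s: 32.8
ee_pos: [0.5309, 0.327, 0.1773]
eef_rot: [-2.103, 1.569, 2.24]
force: [0.3, 0.2, -0.1]
grip_width: 0.036
```

Call:
arm_command(
  deltas=[
    {"translation":[0,0,0],"turn":[-1.4,0,0]},
    {"translation":[0,0,0],"turn":[-2.8,0,0]},
    {"translation":[0,0,0],"turn":[-4.2,0,0]},
    {"translation":[0,0,0],"turn":[-5.6,0,0]},
    {"translation":[0,0,0],"turn":[-7,0,0]},
    {"translation":[0,0,0],"turn":[-8.4,0,0]},
    {"translation":[0,0,0],"turn":[-9.8,0,0]},
    {"translation":[0,0,0],"turn":[-11.2,0,0]},
    {"translation":[0,0,0],"turn":[-12.6,0,0]},
    {"translation":[0,0,0],"turn":[-14,0,0]},
    {"translation":[0,0,0],"turn":[-15.4,0,0]},
    {"translation":[0,0,0],"turn":[-16.8,0,0]},
  ],
)

```text
time_s: 33.8
ee_pos: [0.5309, 0.327, 0.1772]
eef_rot: [2.74, 1.569, 2.266]
force: [-1.2, -0.5, 0.0]
grip_width: 0.0362
```

Run:
```python
from h import *
print(jawyaw(),ctrl.get_obs()['ee_pos'],ctrl.get_obs()['qpos'])
im=optics.camera('wrist');cv2.imwrite('pics/v.png',im[:,:,::-1])
planfull([.5312,.3276,.093],74.3)
```

```text
62.86229040762394 [0.53089563 0.32702928 0.17722531] [ 0.49248114  0.50230149  1.35127945  0.00228093  1.28846256 -0.60530966]
 TR [3.37, 0.022, 0.009] TU [-2.179, -0.022, -0.012]
```

View pics/v.png

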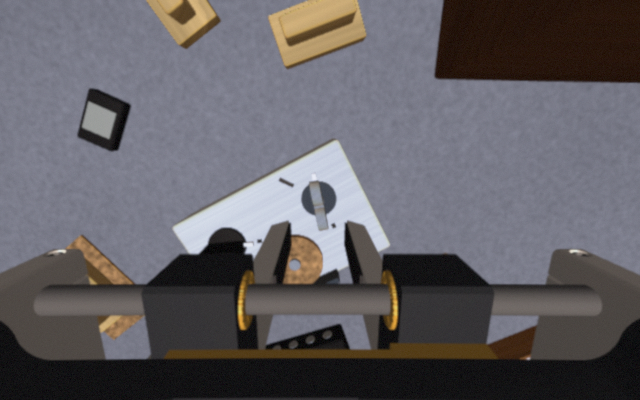

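Call:
arm_command(
  deltas=[
    {"translation":[0,0,0],"turn":[-1.2,0,0]},
    {"translation":[0.5,0,0],"turn":[-2.25,0,0]},
    {"translation":[1,0.02,0],"turn":[-2.25,0,0]},
    {"translation":[1.8,0.02,0],"turn":[-2.25,0,0]},
    {"translation":[2.5,0.02,0],"turn":[-2.25,0,0]},
    {"translation":[3,0.02,0],"turn":[-2.25,0,0]},
    {"translation":[3.37,0.02,0],"turn":[-2.25,0,0]},
    {"translation":[3.37,0.02,0],"turn":[-2.25,0,0]},
    {"translation":[3.37,0.02,0],"turn":[-2.25,0,0]},
  ],
)

```text
time_s: 34.6
ee_pos: [0.5314, 0.3278, 0.0933]
eef_rot: [2.27, 1.569, 1.986]
force: [0.4, 0.9, 0.9]
grip_width: 0.0359
```

Call:
arm_command(
  deltas=[
    {"translation":[0,0,0],"turn":[0,0,0]},
    {"translation":[0,0,0],"turn":[0,0,0]},
    {"translation":[0,0,0],"turn":[0,0,0]},
    {"translation":[0,0,0],"turn":[0,0,0]},
    {"translation":[0,0,0],"turn":[0,0,0]},
    {"translation":[0,0,0],"turn":[0,0,0]},
  ],
  gripper=2,
  force=45,
)

```text
time_s: 35.1
ee_pos: [0.5314, 0.3279, 0.0937]
eef_rot: [1.877, 1.568, 1.593]
force: [-1.5, 0.3, 3.2]
grip_width: 0.0091
```

Call:
arm_command(
  deltas=[
    {"translation":[0,0,0],"turn":[1.2,0,0]},
    {"translation":[0,0,0],"turn":[2.4,0,0]},
    {"translation":[0,0,0],"turn":[3.6,0,0]},
    {"translation":[0,0,0],"turn":[4.8,0,0]},
    {"translation":[0,0,0],"turn":[6,0,0]},
    {"translation":[0,0,0],"turn":[7.2,0,0]},
    {"translation":[0,0,0],"turn":[8.4,0,0]},
    {"translation":[0,0,0],"turn":[9.6,0,0]},
    {"translation":[0,0,0],"turn":[10.8,0,0]},
    {"translation":[0,0,0],"turn":[12,0,0]},
    {"translation":[0,0,0],"turn":[13.2,0,0]},
    {"translation":[0,0,0],"turn":[14.4,0,0]},
  ],
)

```text
time_s: 36.1
ee_pos: [0.5316, 0.328, 0.0937]
eef_rot: [3.008, 1.568, 1.463]
force: [1.0, 0.0, 1.9]
grip_width: 0.0086
```

Run:
```python
from h import *
o=ctrl.get_obs();print(jawyaw(),o['ee_pos'],o['force'],o['moment'],o['grip_width'],o['qpos'][5])
planfull([.5314,.3276,.0931],-106)
```

```text
1.460521454675458 [0.53157504 0.32796534 0.09370348] [0.9927113  0.00524693 1.93329307] [ 0.06780143 -0.14537347  0.10041301] 0.008620378692313932 0.46681086476756545
 TR [0.024, -0.007, 0.014] TU [21.492, -0.024, 0.025]
```

Call:
arm_command(
  deltas=[
    {"translation":[0,0,0],"turn":[1.2,0,0]},
    {"translation":[0,0,0],"turn":[2.4,0,0]},
    {"translation":[0,0,0],"turn":[3.6,0,0]},
    {"translation":[0,0,0],"turn":[4.8,0,0]},
    {"translation":[0,0,0],"turn":[6,0,0]},
    {"translation":[0,0,0],"turn":[7.2,0,0]},
    {"translation":[0,0,0],"turn":[8.4,0,0]},
    {"translation":[0,0,0],"turn":[9.6,0,0]},
    {"translation":[0,0,0],"turn":[10.8,0,0]},
    {"translation":[0,0,0],"turn":[12,0,0]},
    {"translation":[0,0,0],"turn":[13.2,0,0]},
    {"translation":[0,0,0],"turn":[14.4,0,0]},
  ],
)

```text
time_s: 37.1
ee_pos: [0.5317, 0.3279, 0.0937]
eef_rot: [-2.113, 1.568, 1.369]
force: [0.7, -0.2, 1.5]
grip_width: 0.0086
```

Call:
arm_command(
  deltas=[
    {"translation":[0,0,0],"turn":[1.2,0,0]},
    {"translation":[0,0,0],"turn":[2.4,0,0]},
    {"translation":[0,0,0],"turn":[3.6,0,0]},
    {"translation":[0,0,0],"turn":[4.8,0,0]},
    {"translation":[0,0,0],"turn":[6,0,0]},
    {"translation":[0,0,0],"turn":[6.8,0,0]},
    {"translation":[0,0,0],"turn":[6.8,0,0]},
    {"translation":[0,0,0],"turn":[6.8,0,0]},
  ],
)

```text
time_s: 37.77
ee_pos: [0.5316, 0.3278, 0.0937]
eef_rot: [-1.463, 1.568, 1.433]
force: [1.5, -0.1, 4.0]
grip_width: 0.0085
```

Call:
arm_command(
  deltas=[
    {"translation":[0,0,0],"turn":[0,0,0]},
    {"translation":[0,0,0],"turn":[0,0,0]},
    {"translation":[0,0,0],"turn":[0,0,0]},
    {"translation":[0,0,0],"turn":[0,0,0]},
    {"translation":[-0.3,0,0],"turn":[0,0,0]},
    {"translation":[-0.8,0,0],"turn":[0,0,0]},
    {"translation":[-1.5,0,0],"turn":[0,0,0]},
    {"translation":[-2.5,0,0],"turn":[0,0,0]},
    {"translation":[-3.4,0,0],"turn":[0,0,0]},
    {"translation":[-3.4,0,0],"turn":[0,0,0]},
  ],
  gripper=36,
)

```text
time_s: 38.6
ee_pos: [0.5328, 0.3285, 0.1847]
eef_rot: [-2.151, 1.562, 0.742]
force: [0.2, 0.9, 0.5]
grip_width: 0.036
```

Run:
```python
from h import *
print(jawyaw(),ctrl.get_obs()['ee_pos'],ctrl.get_obs()['force'],ctrl.get_obs()['qpos'])
im=optics.camera('wrist');cv2.imwrite('pics/w.png',im[:,:,::-1])
planfull([.531,.3273,.17],74)
```

```text
-104.23411676346352 [0.53282955 0.32846394 0.184653  ] [0.24492765 0.86410399 0.5311625 ] [4.93044267e-01 4.96260739e-01 1.34256125e+00 2.26861872e-03
 1.29417567e+00 2.31168064e+00]
 TR [0.481, 0.048, 0.042] TU [-35.647, -0.101, -0.05]
```

View pics/w.png

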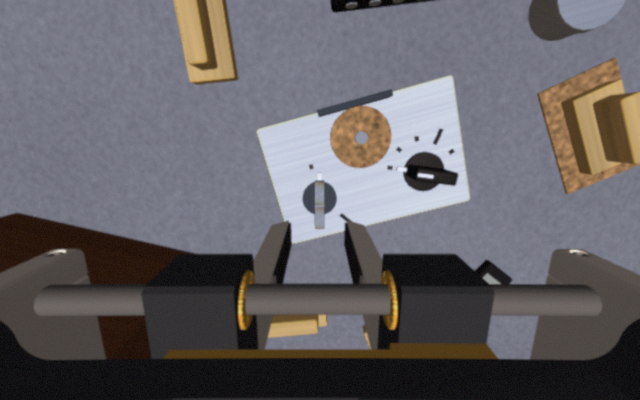

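Call:
arm_command(
  deltas=[
    {"translation":[0,0,0],"turn":[-1.4,0,0]},
    {"translation":[0,0,0],"turn":[-2.8,0,0]},
    {"translation":[0,0,0],"turn":[-4.2,0,0]},
    {"translation":[0,0,0],"turn":[-5.6,0,0]},
    {"translation":[0,0,0],"turn":[-7,0,0]},
    {"translation":[0,0,0],"turn":[-8.4,0,0]},
    {"translation":[0,0,0],"turn":[-9.8,0,0]},
    {"translation":[0,0,0],"turn":[-11.2,0,0]},
    {"translation":[0,0,0],"turn":[-12.6,0,0]},
    {"translation":[0,0,0],"turn":[-14,0,0]},
    {"translation":[0,0,0],"turn":[-15.4,0,0]},
    {"translation":[0,0,0],"turn":[-16.8,0,0]},
  ],
)

```text
time_s: 39.65
ee_pos: [0.5311, 0.3275, 0.178]
eef_rot: [-2.12, 1.569, 2.246]
force: [-0.4, -0.2, 0.3]
grip_width: 0.0362
```

Call:
arm_command(
  deltas=[
    {"translation":[0,0,0],"turn":[-1.4,0,0]},
    {"translation":[0,0,0],"turn":[-2.8,0,0]},
    {"translation":[0,0,0],"turn":[-4.2,0,0]},
    {"translation":[0,0,0],"turn":[-5.6,0,0]},
    {"translation":[0,0,0],"turn":[-7,0,0]},
    {"translation":[0,0,0],"turn":[-8.4,0,0]},
    {"translation":[0,0,0],"turn":[-9.8,0,0]},
    {"translation":[0,0,0],"turn":[-11.2,0,0]},
    {"translation":[0,0,0],"turn":[-12.6,0,0]},
    {"translation":[0,0,0],"turn":[-14,0,0]},
    {"translation":[0,0,0],"turn":[-15.4,0,0]},
    {"translation":[0,0,0],"turn":[-16.8,0,0]},
  ],
)

```text
time_s: 40.65
ee_pos: [0.5311, 0.3275, 0.178]
eef_rot: [2.678, 1.569, 2.226]
force: [1.2, -0.3, -0.6]
grip_width: 0.0357
```

Run:
```python
from h import *
print(jawyaw(),ctrl.get_obs()['ee_pos'],ctrl.get_obs()['qpos'])
im=optics.camera('wrist');cv2.imwrite('pics/x.png',im[:,:,::-1])
planfull([.5314,.3277,.093],75.5)
```

```text
64.1052016828234 [0.53111583 0.32750517 0.17800015] [ 0.49298942  0.50254813  1.34906081  0.00227406  1.29034139 -0.62648824]
 TR [3.398, 0.01, 0.014] TU [-2.171, -0.022, -0.012]
```

View pics/x.png

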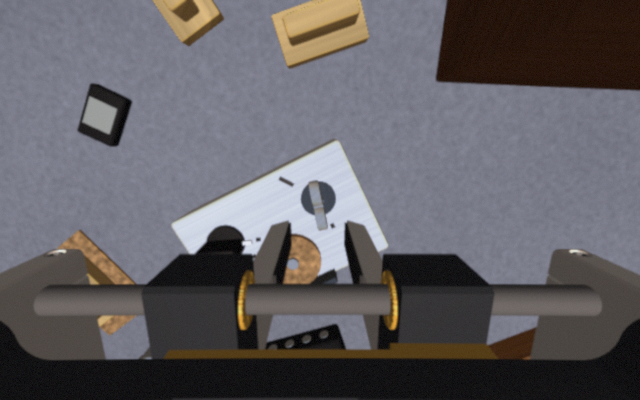

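Call:
arm_command(
  deltas=[
    {"translation":[0,0,0],"turn":[-1.2,0,0]},
    {"translation":[0.5,0,0],"turn":[-2.2,0,0]},
    {"translation":[1,0.01,0],"turn":[-2.2,0,0]},
    {"translation":[1.8,0.01,0],"turn":[-2.2,0,0]},
    {"translation":[2.5,0.01,0],"turn":[-2.2,0,0]},
    {"translation":[3,0.01,0],"turn":[-2.2,0,0]},
    {"translation":[3.39,0.01,0],"turn":[-2.2,0,0]},
    {"translation":[3.39,0.01,0],"turn":[-2.2,0,0]},
    {"translation":[3.39,0.01,0],"turn":[-2.2,0,0]},
  ],
)

```text
time_s: 41.45
ee_pos: [0.5314, 0.328, 0.0935]
eef_rot: [2.295, 1.569, 2.027]
force: [0.1, 0.8, 0.7]
grip_width: 0.0361
```

Call:
arm_command(
  deltas=[
    {"translation":[0,0,0],"turn":[0,0,0]},
    {"translation":[0,0,0],"turn":[0,0,0]},
    {"translation":[0,0,0],"turn":[0,0,0]},
    {"translation":[0,0,0],"turn":[0,0,0]},
    {"translation":[0,0,0],"turn":[0,0,0]},
    {"translation":[0,0,0],"turn":[0,0,0]},
  ],
  gripper=2,
  force=45,
)

```text
time_s: 41.95
ee_pos: [0.5315, 0.328, 0.094]
eef_rot: [1.961, 1.569, 1.695]
force: [-1.7, -2.1, 3.4]
grip_width: 0.0085
```

Call:
arm_command(
  deltas=[
    {"translation":[0,0,0],"turn":[1.2,0,0]},
    {"translation":[0,0,0],"turn":[2.4,0,0]},
    {"translation":[0,0,0],"turn":[3.6,0,0]},
    {"translation":[0,0,0],"turn":[4.8,0,0]},
    {"translation":[0,0,0],"turn":[6,0,0]},
    {"translation":[0,0,0],"turn":[7.2,0,0]},
    {"translation":[0,0,0],"turn":[8.4,0,0]},
    {"translation":[0,0,0],"turn":[9.6,0,0]},
    {"translation":[0,0,0],"turn":[10.8,0,0]},
    {"translation":[0,0,0],"turn":[12,0,0]},
    {"translation":[0,0,0],"turn":[13.2,0,0]},
    {"translation":[0,0,0],"turn":[14.4,0,0]},
  ],
)

```text
time_s: 42.95
ee_pos: [0.5316, 0.328, 0.094]
eef_rot: [3.136, 1.569, 1.608]
force: [-0.3, -2.2, 4.0]
grip_width: 0.0086
```

Call:
arm_command(
  deltas=[
    {"translation":[0,0,0],"turn":[1.2,0,0]},
    {"translation":[0,0,0],"turn":[2.4,0,0]},
    {"translation":[0,0,0],"turn":[3.6,0,0]},
    {"translation":[0,0,0],"turn":[4.8,0,0]},
    {"translation":[0,0,0],"turn":[6,0,0]},
    {"translation":[0,0,0],"turn":[7.2,0,0]},
    {"translation":[0,0,0],"turn":[8.4,0,0]},
    {"translation":[0,0,0],"turn":[9.4,0,0]},
    {"translation":[0,0,0],"turn":[10,0,0]},
    {"translation":[0,0,0],"turn":[10,0,0]},
    {"translation":[0,0,0],"turn":[10,0,0]},
  ],
)

```text
time_s: 43.87
ee_pos: [0.5317, 0.328, 0.094]
eef_rot: [-2.347, 1.569, 1.542]
force: [-0.4, -2.4, 6.3]
grip_width: 0.0088
```

Run:
```python
from h import *
o=ctrl.get_obs();print(jawyaw(),o['ee_pos'],o['force'],o['moment'],o['grip_width'],o['qpos'][5])
planfull([.5314,.3277,.0931],-53.5)
```

```text
-47.15106896954413 [0.53166228 0.32795218 0.09398711] [-0.4474669  -2.37534435  6.29304015] [-0.59849889  0.02799244  0.00684651] 0.008771112526617986 1.315370337650099
 TR [0.035, 0.0, 0.015] TU [1.27, -0.017, 0.019]
```

Call:
arm_command(
  deltas=[
    {"translation":[0,0,0],"turn":[0.5,0,0]},
    {"translation":[0,0,0],"turn":[0.9,0,0]},
    {"translation":[0,0,0],"turn":[1.2,0,0]},
    {"translation":[0,0,0],"turn":[1.3,0,0]},
    {"translation":[0,0,0],"turn":[1.3,0,0]},
  ],
)

```text
time_s: 44.28
ee_pos: [0.5317, 0.3279, 0.094]
eef_rot: [-2.247, 1.569, 1.529]
force: [-0.1, -3.1, 4.9]
grip_width: 0.009
```

Run:
```python
from h import *
o=ctrl.get_obs();print(jawyaw(),o['force'],o['moment'],o['grip_width'])
```

```text
-53.65312731047153 [-0.06072724 -3.10212405  4.93654738] [-0.66170218  0.083699    0.04941673] 0.008960662094033942
```

Call:
arm_command(
  deltas=[
    {"translation":[0,0,0],"turn":[0.2,0,0]},
    {"translation":[0,0,0],"turn":[0.4,0,0]},
    {"translation":[0,0,0],"turn":[0.4,0,0]},
  ],
)

```text
time_s: 44.53
ee_pos: [0.5317, 0.3279, 0.094]
eef_rot: [-2.234, 1.569, 1.507]
force: [-0.7, -2.9, 7.0]
grip_width: 0.0088
```

Run:
```python
from h import *
o=ctrl.get_obs();print(jawyaw(),o['force'],o['moment'],o['grip_width'])
```

```text
-55.65117454611378 [-0.65500052 -2.91570864  6.98334333] [-0.63923988  0.09781802  0.40107522] 0.008808732315784057
```

Call:
arm_command(
  deltas=[
    {"translation":[0,0,0],"turn":[-0.3,0,0]},
    {"translation":[0,0,0],"turn":[-0.3,0,0]},
    {"translation":[0,0,0],"turn":[-0.3,0,0]},
  ],
)

```text
time_s: 44.78
ee_pos: [0.5316, 0.328, 0.094]
eef_rot: [-2.205, 1.569, 1.563]
force: [-0.5, -2.9, 5.7]
grip_width: 0.0088
```

Call:
arm_command(
  deltas=[
    {"translation":[0,0,0],"turn":[0,0,0]},
    {"translation":[0,0,0],"turn":[0,0,0]},
    {"translation":[0,0,0],"turn":[0,0,0]},
    {"translation":[0,0,0],"turn":[0,0,0]},
    {"translation":[-0.3,0,0],"turn":[0,0,0]},
    {"translation":[-0.8,0,0],"turn":[0,0,0]},
    {"translation":[-1.5,0,0],"turn":[0,0,0]},
    {"translation":[-2.5,0,0],"turn":[0,0,0]},
    {"translation":[-3.5,0,0],"turn":[0,0,0]},
    {"translation":[-4,0,0],"turn":[0,0,0]},
    {"translation":[-4,0,0],"turn":[0,0,0]},
  ],
  gripper=36,
)

```text
time_s: 45.7
ee_pos: [0.5324, 0.3284, 0.1975]
eef_rot: [-2.933, 1.564, 0.833]
force: [0.1, -0.2, -0.4]
grip_width: 0.0358
```

Run:
```python
from h import *
print(jawyaw(),ctrl.get_obs()['ee_pos'],ctrl.get_obs()['qpos'])
im=optics.camera('wrist');cv2.imwrite('pics/y.png',im[:,:,::-1]);crop(im,(220,60,460,260),3.3,'pics/y2.png')
planfull([.5326,.2176,.17],-21)
```

```text
-54.24066796973862 [0.53242742 0.32836778 0.19749597] [0.49319458 0.4862752  1.32687916 0.00229986 1.32212619 1.43931837]
 TR [0.982, 3.604, 2.56] TU [-6.648, -0.044, 0.008]
```

View pics/y.png

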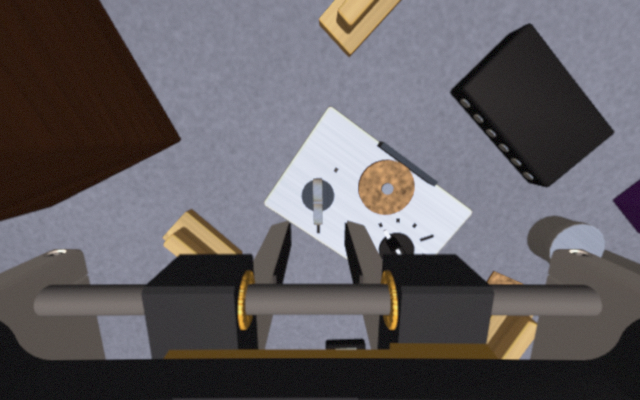

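View pics/y2.png

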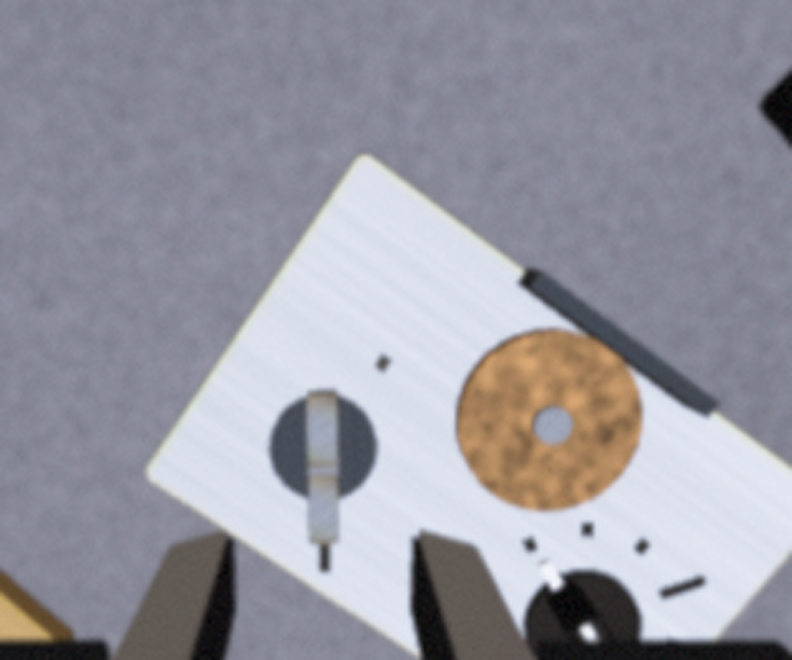

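Call:
arm_command(
  deltas=[
    {"translation":[0,0.4,0.3],"turn":[-0.7,0,0]},
    {"translation":[0,1,0.7],"turn":[-1.5,0,0]},
    {"translation":[0,1.7,1.2],"turn":[-2.5,0,0]},
    {"translation":[0.3,2.4,1.7],"turn":[-3.6,0,0]},
    {"translation":[0.6,3.1,2.2],"turn":[-4.8,0,0]},
    {"translation":[0.98,3.6,2.56],"turn":[-5.8,0,0]},
    {"translation":[0.98,3.6,2.56],"turn":[-6.55,0,0]},
    {"translation":[0.98,3.6,2.56],"turn":[-6.55,0,0]},
    {"translation":[0.98,3.6,2.56],"turn":[-6.55,0,0]},
  ],
)

```text
time_s: 46.5
ee_pos: [0.5318, 0.2174, 0.1678]
eef_rot: [-1.877, 1.568, 2.458]
force: [0.0, 0.2, 0.1]
grip_width: 0.0362
```

Run:
```python
from h import *
print(jawyaw(),ctrl.get_obs()['ee_pos'],ctrl.get_obs()['qpos'])
im=optics.camera('wrist');cv2.imwrite('pics/z.png',im[:,:,::-1])
planfull([.5326,.2176,.0868],-21.5)
```

```text
-21.632073912477956 [0.53177847 0.21740287 0.16778867] [0.32332363 0.40517031 1.51504758 0.00245847 1.22283602 0.70003564]
 TR [3.253, 0.035, -0.004] TU [-0.025, -0.013, 0.025]
```

View pics/z.png

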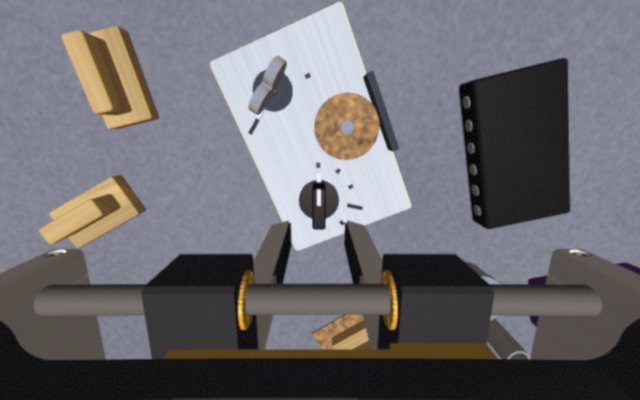

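Key stayed at its bar, selector at stop and aligned with the jaws. Descend, grip, turn.

Call:
arm_command(
  deltas=[
    {"translation":[0.8,0.03,0],"turn":[0,0,0]},
    {"translation":[1.6,0.03,0],"turn":[0,0,0]},
    {"translation":[2.4,0.03,0],"turn":[0,0,0]},
    {"translation":[3,0.03,0],"turn":[0,0,0]},
    {"translation":[3.25,0.03,0],"turn":[0,0,0]},
    {"translation":[3.25,0.03,0],"turn":[0,0,0]},
    {"translation":[3.25,0.03,0],"turn":[0,0,0]},
  ],
)

```text
time_s: 47.13
ee_pos: [0.5329, 0.2177, 0.088]
eef_rot: [-2.602, 1.569, 1.735]
force: [-0.5, 0.0, 0.0]
grip_width: 0.036
```

Call:
arm_command(
  deltas=[
    {"translation":[0,0,0],"turn":[0,0,0]},
    {"translation":[0,0,0],"turn":[0,0,0]},
    {"translation":[0,0,0],"turn":[0,0,0]},
    {"translation":[0,0,0],"turn":[0,0,0]},
    {"translation":[0,0,0],"turn":[0,0,0]},
    {"translation":[0,0,0],"turn":[0,0,0]},
  ],
  gripper=4,
  force=25,
)

```text
time_s: 47.63
ee_pos: [0.5327, 0.2175, 0.0881]
eef_rot: [-2.594, 1.568, 1.743]
force: [-3.4, 1.3, 5.2]
grip_width: 0.0117
```

Call:
arm_command(
  deltas=[
    {"translation":[0,0,0],"turn":[1.2,0,0]},
    {"translation":[0,0,0],"turn":[2.4,0,0]},
    {"translation":[0,0,0],"turn":[3.6,0,0]},
    {"translation":[0,0,0],"turn":[4.8,0,0]},
    {"translation":[0,0,0],"turn":[6,0,0]},
    {"translation":[0,0,0],"turn":[7.2,0,0]},
    {"translation":[0,0,0],"turn":[8.4,0,0]},
    {"translation":[0,0,0],"turn":[9.6,0,0]},
    {"translation":[0,0,0],"turn":[10.8,0,0]},
    {"translation":[0,0,0],"turn":[12,0,0]},
    {"translation":[0,0,0],"turn":[12,0,0]},
    {"translation":[0,0,0],"turn":[12,0,0]},
  ],
)

```text
time_s: 48.63
ee_pos: [0.5325, 0.2177, 0.0881]
eef_rot: [-1.403, 1.568, 1.886]
force: [-5.1, 1.8, 6.6]
grip_width: 0.0116
```

Run:
```python
from h import *
o=ctrl.get_obs();print(jawyaw(),o['ee_pos'],o['force'],o['moment'],o['grip_width'],o['qpos'][5])
planfull([.5326,.2176,.0868],-122.5)
```

```text
-81.5374510594319 [0.53250677 0.21772725 0.08805333] [-5.14695515  1.82488858  6.60748874] [ 0.41061609  1.08171347 -0.0896614 ] 0.011551648424461715 1.7446917488310456
 TR [0.05, 0.006, -0.003] TU [8.193, 0.017, 0.029]
```

Call:
arm_command(
  deltas=[
    {"translation":[0,0,0],"turn":[1,0,0]},
    {"translation":[0,0,0],"turn":[2,0,0]},
    {"translation":[0,0,0],"turn":[3,0,0]},
    {"translation":[0,0,0],"turn":[4,0,0]},
    {"translation":[0,0,0],"turn":[5,0,0]},
    {"translation":[0,0,0],"turn":[6,0,0]},
    {"translation":[0,0,0],"turn":[7,0,0]},
    {"translation":[0,0,0],"turn":[7.8,0,0]},
    {"translation":[0,0,0],"turn":[8.2,0,0]},
    {"translation":[0,0,0],"turn":[8.2,0,0]},
    {"translation":[0,0,0],"turn":[8.2,0,0]},
  ],
)

```text
time_s: 49.55
ee_pos: [0.5326, 0.2179, 0.0881]
eef_rot: [-0.787, 1.568, 1.788]
force: [-5.1, 3.8, 5.8]
grip_width: 0.012
```

Run:
```python
from h import *
o=ctrl.get_obs();print(jawyaw(),o['ee_pos'],o['force'],o['moment'],o['grip_width'],o['qpos'][5])
```

```text
-122.50927496820023 [0.53257317 0.21793437 0.08807166] [-5.11775186  3.81219416  5.79158076] [ 0.78551429  0.96850463 -0.04132867] 0.011957865043650403 2.4598472116351773
```

Call:
arm_command(
  deltas=[
    {"translation":[0,0,0],"turn":[0,0,0]},
    {"translation":[0,0,0],"turn":[0,0,0]},
    {"translation":[0,0,0],"turn":[0,0,0]},
    {"translation":[0,0,0],"turn":[0,0,0]},
    {"translation":[0,0,0],"turn":[0,0,0]},
    {"translation":[-0.4,0,0],"turn":[0,0,0]},
    {"translation":[-1,0,0],"turn":[0,0,0]},
    {"translation":[-2,0,0],"turn":[0,0,0]},
    {"translation":[-3,0,0],"turn":[0,0,0]},
    {"translation":[-4,0,0],"turn":[0,0,0]},
    {"translation":[-5,0,0],"turn":[0,0,0]},
    {"translation":[-5,0,0],"turn":[0,0,0]},
  ],
  gripper=36,
)

```text
time_s: 50.55
ee_pos: [0.5343, 0.2175, 0.2185]
eef_rot: [-1.991, 1.563, 0.583]
force: [-0.0, -0.8, 0.7]
grip_width: 0.0358
```

Run:
```python
from h import *
import pickle
c=optics.get_calibration('wrist');im=optics.camera('wrist');cv2.imwrite('pics/aa.png',im[:,:,::-1]);crop(im,(200,60,440,240),3.3,'pics/aa2.png');pickle.dump((c,im),open('aa.pkl','wb'))
print(jawyaw(),ctrl.get_obs()['ee_pos'])
im=optics.camera('side');crop(im,(225,80,495,350),2.9,'pics/ab.png')
```

```text
-122.49946094302366 [0.53364903 0.21733517 0.21578878]
```

View pics/aa2.png

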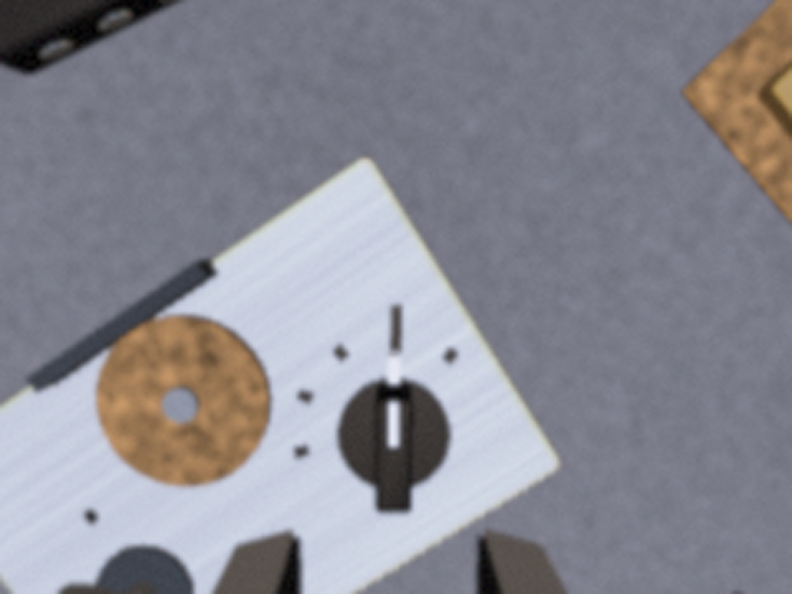

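View pics/ab.png

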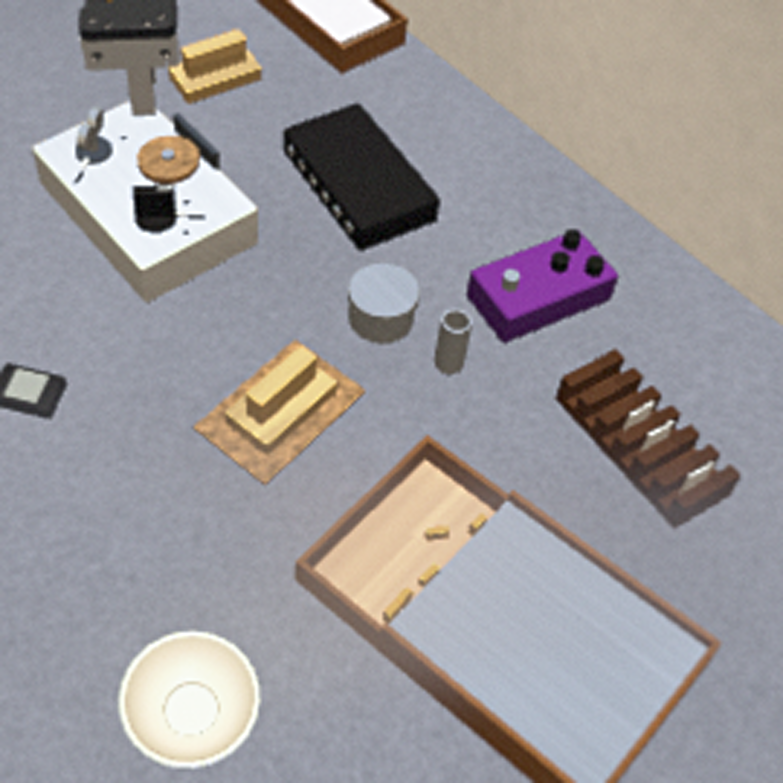

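View pics/aa.png

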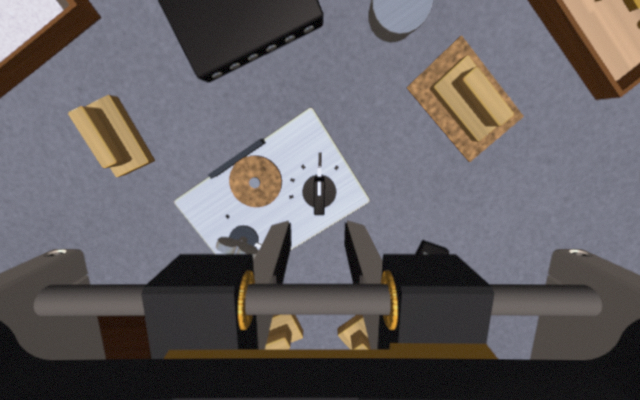

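Run:
```python
from h import *
print(ctrl.hand_in(), ctrl.get_obs()['time_s'])
```

```text
the job is handed in; nothing more can be done
the job is handed in; nothing more can be done
```

The job is done and handed in at about 51 s of the 210 s allowed; the interface gave no verdict.

- **Sweeping:** I swept the plate in two lanes with the scraper. All five slugs that were there ended up in the tray, several standing on edge against its plate-side wall, and the plate is empty.
- **Scraper:** I stood it on its pad, but just afterwards it was knocked aside until it stuck out slightly over the pad's edge. I picked it up again and put it back. The last side and wrist pictures show it centred on the pad.
- **Buffer:** I turned the selector back to its first mark. I then wound the key in three strokes until the torque rose at the stop, with its wings in line with the long bar. Last, I turned the selector until its pointer sat on the long bar, about 1.78 rad by the jaw angle.

In the last pictures the bystanders show no movement, and the gripper was open and clear above the buffer. An early measurement of the buffer from the fixed scene and side cameras disagreed by about 11 mm, so I used a wrist camera measurement for it, and the grasps fitted that.

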